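Load the dye shaker and start it

TASK

Swing the hold-down bail of the shaker all the way open, stand every white dye pot upright in the shaker's steel tray and, only when all are in, swing the bail fully shut over them; then slide the black transport-lock grip beside the tray all the way to its far stop. Last, lift the sprung guard cover of the switch box, flip the toggle under it fully over, away from the robot's side, and let the cover drop shut again. Leave the cup, the tin, the brushes and the wooden stamp where they are, and if something is knocked out of place on the way, put it right.

Things in the scene. Friction and masses are not known exactly. Their poses are not given: they have to be found in the camera images.
- pot0: white plastic dye pot with a white screw lid, a plain upright cylinder 54 mm across and 70 mm tall, about 0.18 kg; origin at the centre of its underside, z up. Two or three of the four pots are present (None if absent or while held). They start in a row in front of the shaker and the switch box, mixed with a cup and a tin.
- pot1: white plastic dye pot with a white screw lid, a plain upright cylinder 54 mm across and 70 mm tall, about 0.18 kg; origin at the centre of its underside, z up. Two or three of the four pots are present (None if absent or while held). They start in a row in front of the shaker and the switch box, mixed with a cup and a tin.
- pot2: white plastic dye pot with a white screw lid, a plain upright cylinder 54 mm across and 70 mm tall, about 0.18 kg; origin at the centre of its underside, z up. Two or three of the four pots are present (None if absent or while held). They start in a row in front of the shaker and the switch box, mixed with a cup and a tin.
- pot3: white plastic dye pot with a white screw lid, a plain upright cylinder 54 mm across and 70 mm tall, about 0.18 kg; origin at the centre of its underside, z up. Two or three of the four pots are present (None if absent or while held). They start in a row in front of the shaker and the switch box, mixed with a cup and a tin.
- shaker: grey shaker, fixed to the table; origin on the table under the tray's centre; its x axis points away from the robot (turned up to 0.12 rad), y to the left along the tray. Its deck is 28 mm high and spans x -55 to 90 mm, y -200 to 145 mm. On it the open steel tray, inside 68 mm (x) by 236 mm (y), with 4 mm thick walls whose tops are 46 mm above the table, and the bail and the transport lock.
- tray (a point): centre of the tray's inner floor, 30 mm above the table, axes as the shaker's. Three grey round marks on the floor, at y -76, 0 and 76 mm from here, are good places for a pot.
- bail (a joint): angle of the hold-down bail: 0 fully shut (its bar over the middle of the tray, 111 mm above the table and 6 mm above the lids of the standing pots), grows as it opens up and back away from the robot; starts loosely down at 0 to 0.3, and its open stop is at 1.65; wide open (above 1.4) it is low behind the tray and out of the way of loading. Stiff hinge: it stays where it is left (about 0.12 N m of friction).
- bail_fin (a point): grip point on the bail's black fin, 116 mm from the bail's hinge line. The fin stands out from the middle of the bail's bar, pointing straight away from the hinge line; it is 10 mm thick along the shaker's y, 14 mm wide and reaches from 3 mm to 49 mm beyond the bar's axis (grip point 36 mm beyond it). When shut it points up and towards the robot, 39 degrees above level. The bar is a 10 mm round rod 250 mm long on two arms at its ends.
- bail_hinge (a point): middle of the bail's hinge line, which runs along the shaker's y axis 62 mm behind the tray's centre and 60 mm above the table; axes as the shaker's. A pinched fin may turn between vertical fingers as the bail is led round.
- lock (a joint): position of the transport-lock grip on its track at the right end of the deck: 0 nearest the robot, 0.070 m at the far end stop (free); it slides along the shaker's +x axis with about 1.5 N of friction and starts at 0 to 0.02.
- lock_top (a point): centre of the top of the black transport-lock grip, a block 20 mm along the shaker's x, 28 mm along y and 40 mm tall, its top 83 mm above the table; its track, 40 mm wide, lies 42 mm above the table at its top. 165 mm to the right of the tray's centre line.
- switchbox: grey switch box, fixed to the table, 120 mm (x) by 100 mm (y) by 42 mm tall; origin on the table under the toggle's pivot, x away from the robot (turned up to 0.2 rad), its body spanning x -55 to 65 mm
- cover (a joint): angle of the guard cover: 0 shut, grows as it is lifted, stops at 1.45 (nearly upright). A weak spring and its weight always close it, strongly damped: let go fully open it sinks shut by itself in about 11 s, and is still above 0.8 rad some 4 s after being let go. The cover is a grey plastic hood 85 mm long, 70 mm wide, 34 mm tall, open below; lifting takes 1 to 5 N, more the faster it is lifted, at the tongue. It may rest against the fingers meanwhile.
- cover_tongue (a point): grip point on the cover's black tongue, which sticks out 40 mm from the hood's front towards the robot when shut: 12 mm thick along the box's y, 14 mm tall, its middle 62 mm above the table. The point lies 113 mm in front of the hinge line, 28 mm beyond the hood's front and 13 mm in front of the box's front face; it turns with the cover and the tongue can turn between vertical fingers.
- cover_hinge (a point): middle of the cover's hinge line, along the box's y axis, 45 mm behind the toggle and 46 mm above the table; axes as the box's
- toggle (a joint): angle of the toggle: 0 leans towards the robot (off), 0.9 leans away from it (on); stays where it is left, about 1 N at its tip moves it; stands under the cover. Its pivot is in the middle of the box's top, 42 mm above the table.
- toggle_tip (a point): centre of the 12 mm ball on the toggle's tip, 28 mm from its pivot
- cup: steel cup, 60 mm across, 60 mm tall, origin under its centre; to be left alone
- tin: flat brass tin, 64 mm across, 36 mm tall, origin under its centre; to be left alone
- brush0: brush with a wooden handle, 190 mm long, lying flat out of the way; origin near its middle on the table, x along it; to be left alone
- brush1: brush with a wooden handle, 190 mm long, lying flat out of the way; origin near its middle on the table, x along it; to be left alone
- brush2: brush with a wooden handle, 190 mm long, lying flat out of the way; origin near its middle on the table, x along it; to be left alone
- stampblock: wooden printing stamp, 90 by 70 mm with a bow handle, 67 mm tall, right of the switch box; origin under its centre; to be left alone

How it is judged (in metres and radians):
On the way, in this order (a step that is already met when the one before it is completed fails the run):
1. the bail is swung wide open (value of joint bail above 1.25 rad), for 0.2 s.
2. every pot present stands upright on the tray floor, while the bail is still open (x of pot0 in the frame of tray between -0.02 and 0.02 m and y of pot0 in the frame of tray between -0.105 and 0.105 m and z of pot0 in the frame of tray between -0.006 and 0.006 m and angle between each of pot0, pot1, pot2, pot3's own z axis and vertical below 0.12 rad and x of pot1 in the frame of tray between -0.02 and 0.02 m and y of pot1 in the frame of tray between -0.105 and 0.105 m and z of pot1 in the frame of tray between -0.006 and 0.006 m and x of pot2 in the frame of tray between -0.02 and 0.02 m and y of pot2 in the frame of tray between -0.105 and 0.105 m and z of pot2 in the frame of tray between -0.006 and 0.006 m and x of pot3 in the frame of tray between -0.02 and 0.02 m and y of pot3 in the frame of tray between -0.105 and 0.105 m and z of pot3 in the frame of tray between -0.006 and 0.006 m and value of joint bail above 0.5 rad), for 0.2 s.
3. the bail is swung fully shut over the pots (x of pot0 in the frame of tray between -0.02 and 0.02 m and y of pot0 in the frame of tray between -0.105 and 0.105 m and z of pot0 in the frame of tray between -0.006 and 0.006 m and angle between each of pot0, pot1, pot2, pot3's own z axis and vertical below 0.12 rad and x of pot1 in the frame of tray between -0.02 and 0.02 m and y of pot1 in the frame of tray between -0.105 and 0.105 m and z of pot1 in the frame of tray between -0.006 and 0.006 m and x of pot2 in the frame of tray between -0.02 and 0.02 m and y of pot2 in the frame of tray between -0.105 and 0.105 m and z of pot2 in the frame of tray between -0.006 and 0.006 m and x of pot3 in the frame of tray between -0.02 and 0.02 m and y of pot3 in the frame of tray between -0.105 and 0.105 m and z of pot3 in the frame of tray between -0.006 and 0.006 m and value of joint bail below 0.08 rad), for 0.2 s.
4. the transport-lock grip is slid to its far stop (value of joint lock above 0.064 m), for 0.2 s.
5. the toggle is flipped fully over under the lifted cover (value of joint toggle above 0.75 rad and value of joint cover above 0.3 rad), for 0.1 s.
At the end, for the whole second after the job is handed in: every pot present stands upright (within 0.12 rad) on the tray floor (within 6 mm) inside the tray, at rest; the bail within 0.08 rad of shut; the lock grip within 6 mm of its far stop; the toggle beyond 0.75 rad; the guard cover within 0.06 rad of shut (all of step 3 and value of joint lock above 0.064 m and value of joint toggle above 0.75 rad and value of joint cover below 0.06 rad and linear speed of each of pot0, pot1, pot2, pot3 below 0.02 m/s); the robot touches nothing.
It fails at once if a cup, tin, brush or stamp is moved more than 5 cm (distance of any of cup, tin, brush0, brush1, brush2, stampblock from where it was at the start of the episode above 0.05 m).
It fails at once if the cup or the tin is tipped over (angle between any of cup, tin's own z axis and vertical above 0.7 rad).
Of pot0, pot1, pot2, pot3 only 2 to 3 are there at a start; the rules pass over those that are not, and their reading is None.
At some moment in a run one of pot0, pot1, pot2, pot3 may be knocked a few centimetres aside while the robot is not near it.
Once in a run the grip may slacken for a moment while it holds something.
It also fails if it takes over 210 s, if anything falls off the work surface, if the arm or the gripper's body presses on something with over 40 N, if the wrist force passes 120 N, or if a joint passes its speed limit or range.

ROBOT

A 7-joint arm with a two-finger parallel gripper is mounted at the origin on the work surface. World frame = base frame: x ahead of the robot, y to its left, z up, the work surface at z = 0. Lengths are in mm, angles in rad, forces in N, time in s.
With the tool pointing down it reaches from about 425 to 950 mm from the base axis. Payload 4.7 kg.
Tool frame: the origin (TCP) lies at the very end of the fingers, on their centre line; the grasp point (between the pads) lies 19 mm behind it (env.grip_point_offset is the distance from the TCP to the grasp point, in mm); z points along the fingers, y is the line along which they close (so a half turn about z gives the same grasp; the last joint's range is limited). The gripper opens to 87 mm and grips with 3 to 60 N. Pads are 19 mm wide; open, the fingers measure 117 mm over their backs; the gripper's body (75 mm by 190 mm) begins 51 mm behind the grasp point.
Start: joints at [1.087, 0.469, -0.049, 1.532, 0.024, 1.141, -0.082], TCP at [296.563, -606.382, 222.573] pointing down, gripper open.
Joint ranges: [-2.59, 2.59], [-0.33, 1.99], [-1.39, 1.29], [0.1, 2.45], [-1.04, 4.18], [0.21, 1.99], [-2.66, 2.66]. Speed limits (rad/s): [2.57, 2.57, 3.14, 3.14, 3.14, 3.14, 3.14].

INTERFACE

Orientations are given as a unit quaternion [w, x, y, z].
In Python, from rig import sensors, read_camera, camera_params, env gives the robot as it stands.
- The arm moves only by the tool play_rows, never from a script. Its arguments are lists of equal length, an entry for each row: "xyz": the shift along the tool's x, y, z each as a share of 0.6 m, from -1 to 1, a list of three; "twist": the turn, a rotation vector about the tool's x, y, z each as a share of 90 degrees, from -1 to 1, a list of three; "fingers": the finger opening in mm, from 0 to 87. In form: {"xyz": [[tx, ty, tz], ...], "twist": [[wx, wy, wz], ...], "fingers": [fingers, ...]}. A call has 1 to 5 rows; each row shifts and turns the commanded pose from where the row before left it, along the tool's axes as they then stand; what a row does not reach is not made up. A row lasts 1/10 s, in which the tool goes at most 50 mm and 8.59 degrees, less where a joint would pass 70% of its speed; a pose out of reach is approached as far as the arm can. A call with a number of a shift or a turn outside -1 to 1 is refused whole. A call with a gripper value outside its range is refused whole. The fingers move at their own pace and stop on an object; "force" is the grip in N (left out, the last holds). Time passes only in rows, so rows that do not move let the fingers close. It gives the time, the measured TCP pose, the force, the opening and the grip force at its end, in the units of the state.
- sensors.observe(): the state, without advancing time (a new reading comes with each control period).
- read_camera(name): name is "side" or "top" or "wrist"; returns the picture (420x560x3 uint8, red, green, blue); there is no depth.
- camera_params(name): a dict with "K" (3x3 intrinsics, pixels), "camera_from_world" (4x4, takes a point from world to camera coordinates). Camera axes: x right, y up, looking along -z (the intrinsics and any distortion apply to the point x, -y, -z); pixel columns grow to the right and rows downward; lengths in mm; the calibration is good to about 2 mm. A picture is of the moment at which its call begins: read the wrist's pose just before it. camera_params takes no time and is no camera call; for the wrist camera it gives the pose at the moment of the call.
- env.hand_in(): hands the job in; it is judged then, once.
The state is a dict: "time": time; "joint_positions": joint angles; "dq": joint speeds; "joint_torque": joint torques, N m; "eef_pos": TCP position; "tcp_rot": TCP orientation; "ft_force": force on the tool from outside, world axes, zero at the start; "ft_torque": the same for the moment, N m; "finger_gap": opening from 0.0 (shut) to 1.0 (fully open); "grasp_force": force on a finger pad.
Only numpy, scipy, OpenCV 4.12 (cv2) and the standard library are available. Lean on these libraries where they do the work, as an engineer would, in place of code of your own. Each camera call takes 0.05 s, during which the arm holds its last target. There are 200 camera calls.

## Working session

There is one attempt and no reset: what is moved stays moved. The work goes in short steps, Python scripts to look and compute and a tool call to move; the robot and the scene stay as the last step left them, time stands still between calls to the robot, and variables do not carry over. Pictures are saved under pics/ and viewed, at most 18 in all, crops included, and the job is handed in when it is done.

Besides the shell and the picture viewer there is one more tool, called after ">>>" by a JSON object that holds its "op" and its "data". play_rows: Moves the arm, as the interface text tells. Shift numbers are shares of 0.6 m and turn numbers shares of 90 degrees, none past 1 either way. Its arguments: {"type":"object","properties":{"xyz":{"type":"array"},"twist":{"type":"array"},"fingers":{"type":"array"},"force":{"type":"number"}},"required":["xyz","twist","fingers"]}

```bash
ls; mkdir -p pics; python3 - <<'E'
from rig import sensors, read_camera, camera_params, env
import cv2,numpy as np
s=sensors.observe();print(s)
for n in("top","side"):
    cv2.imwrite(f"pics/{n}0.png",read_camera(n)[:,:,::-1]);p=camera_params(n);print(n,p)
E
```

```text
pics
{'time': 0.0, 'joint_positions': array([ 1.08710787,  0.46943412, -0.04859306,  1.53370404,  0.02410362,
        1.14100303, -0.08231331]), 'dq': array([-1.14641511e-03, -5.74317988e-04,  4.15544876e-04,  7.83522659e-05,
       -6.36709037e-04,  1.10051746e-03,  9.40988277e-04]), 'joint_torque': array([-3.05567464e-04, -5.07975841e+01, -8.10166472e-02, -2.36157811e+01,
       -6.11951714e-02,  3.80252057e-02,  1.91636186e-04]), 'eef_pos': array([ 296.24810132, -605.83896477,  221.50009031]), 'tcp_rot': array([-9.46665626e-04,  9.74254607e-01,  2.25448438e-01, -2.58639219e-04]), 'ft_force': array([-0.05281391, -0.28579749, -0.29884074]), 'ft_torque': array([-0.01288916,  0.02477217,  0.03037166]), 'grasp_force': 0.0, 'finger_gap': 1.0002662752398606}
top {'K': array([[382.89078074,   0.        , 276.73221443],
       [  0.        , 382.89078074, 209.2583195 ],
       [  0.        ,   0.        ,   1.        ]]), 'camera_from_world': array([[-2.24687946e-02, -9.99745892e-01, -1.81808216e-03,
         3.58450356e+01],
       [ 9.97819267e-01, -2.25383139e-02,  6.20381665e-02,
        -5.07289778e+02],
       [-6.20633786e-02, -4.20194582e-04,  9.98072122e-01,
        -1.30114179e+03],
       [ 0.00000000e+00,  0.00000000e+00,  0.00000000e+00,
         1.00000000e+00]])}
side {'K': array([[500.88555818,   0.        , 277.40588614],
       [  0.        , 500.88555818, 207.05870527],
       [  0.        ,   0.        ,   1.        ]]), 'camera_from_world': array([[ 9.98685458e-01, -5.11259016e-02, -3.67404831e-03,
        -4.83318453e+02],
       [ 3.49622211e-02,  6.27021821e-01,  7.78216730e-01,
        -1.45057205e+02],
       [-3.74833235e-02, -7.77322184e-01,  6.27985050e-01,
        -1.69993743e+03],
       [ 0.00000000e+00,  0.00000000e+00,  0.00000000e+00,
         1.00000000e+00]])}
```

View pics/top0.png

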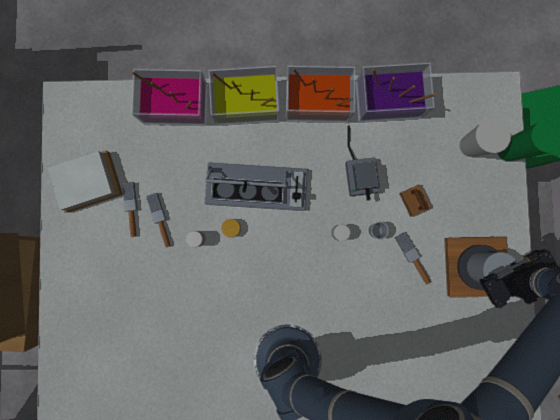

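View pics/side0.png

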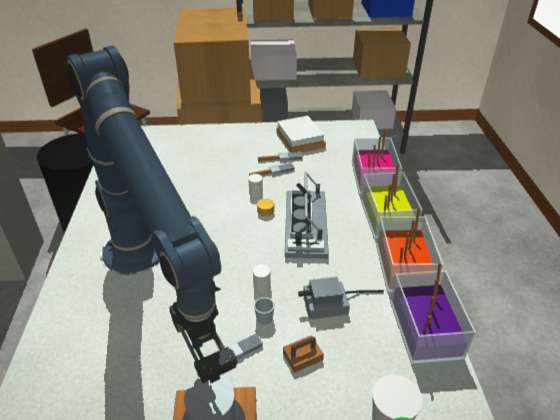

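```bash
cat > h.py <<'E'
from rig import sensors, read_camera, camera_params, env
import cv2,numpy as np
from scipy.spatial.transform import Rotation as Ro
def ray(p,uv,z):
    M=p["camera_from_world"];R=M[:3,:3];c=-R.T@M[:3,3]
    d=np.linalg.inv(p["K"])@[uv[0],uv[1],1];d=R.T@(d*[1,-1,-1])
    return c+d*(z-c[2])/d[2]
def proj(p,X):
    X=np.atleast_2d(X);c=X@p["camera_from_world"][:3,:3].T+p["camera_from_world"][:3,3]
    q=(c*[1,-1,-1])@p["K"].T;return q[:,:2]/q[:,2:]
def crop(n,name,x0,y0,w,h,s):
    im=read_camera(n)[y0:y0+h,x0:x0+w,::-1];cv2.imwrite("pics/"+name,cv2.resize(im,None,fx=s,fy=s,interpolation=cv2.INTER_CUBIC))
def pose():
    s=sensors.observe();return s["eef_pos"],Ro.from_quat(s["tcp_rot"],scalar_first=True)
def go(x,y,z,yaw):
    "tool-down target, tool x at world yaw; gives shift in tool axes (share) if twisted first"
    p,R=pose();T=Ro.from_euler("z",yaw)*Ro.from_euler("x",np.pi)
    tw=(R.inv()*T).as_rotvec()/(np.pi/2);d=np.array([x,y,z])-p
    print("tcp",p.round(1),"twist",tw.round(4),"shift now",(R.inv().apply(d)/600).round(4),"after twist",(T.inv().apply(d)/600).round(4))
E
python3 - <<'E'
from h import *
p=camera_params("top")
for n,uv,z in [("potA",(195,239),35),("potB",(342,232),35),("tin",(231,228),18),("cup",(379,230),30),("deckFL",(206,205),28),("deckFR",(308,209),28),("deckBR",(311,170),28),("box",(363,178),42),("tongue",(368,196),62)]: print(n,ray(p,uv,z).round(0))
crop("top","t1.png",195,150,200,100,4)
E
```

```text
potA [412. 302.  35.]
potB [ 425. -194.   35.]
tin [447. 182.  18.]
cup [ 429. -321.   30.]
deckFL [527. 265.  28.]
deckFR [506. -82.  28.]
deckBR [639. -96.  28.]
box [ 606. -270.   42.]
tongue [ 542. -280.   62.]
```

View pics/t1.png

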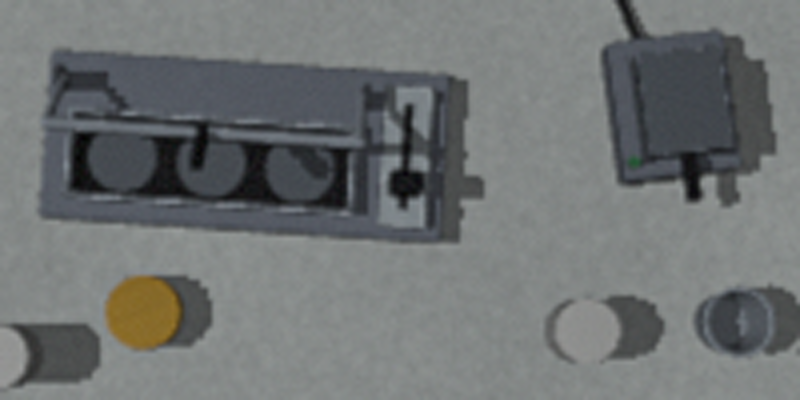

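```bash
cat > fit.py <<'E'
from h import *
from scipy.optimize import least_squares
p=camera_params("top")
un=lambda a:(np.array(a,float)+.5)/4-.5+[195,150]
def fit(L,uv,x0):
    L=np.array(L,float);uv=un(uv)
    W=lambda q:np.c_[L[:,:2]@np.array([[np.cos(q[2]),np.sin(q[2])],[-np.sin(q[2]),np.cos(q[2])]])+q[:2],L[:,2]]
    r=least_squares(lambda q:(proj(p,W(q))-uv).ravel(),x0,x_scale=[100,100,.1]);print(r.x.round(3),r.fun.reshape(-1,2).round(1).tolist());return r.x
s=fit([(-55,145,28),(-55,-200,28),(90,145,28),(90,-200,28),(0,76,30),(0,0,30),(0,-76,30)],[(42,216),(440,240),(52,50),(447,75),(122,162),(210,165),(300,172)],[560,90,0])
b=fit([(65,50,42),(65,-50,42),(-55,50,42),(-55,-50,42)],[(604,46),(720,32),(620,184),(740,168)],[600,-270,0])
def tr(q,x,y,z):c,n=np.cos(q[2]),np.sin(q[2]);return [q[0]+c*x-n*y,q[1]+n*x+c*y,z]
print("tongue pred",proj(p,tr(b,-68,0,62)),un((694,195)), "hood", ray(p,un((690,108)),80))
for a in np.arange(0,.5,.05):
    t=np.deg2rad(141)-a;f=lambda r,y:(proj(p,tr(s,62+r*np.cos(t),y,60+r*np.sin(t)))[0]-[195,150])*4
    print(round(a,2),f(80.3,125).round(),f(80.3,-125).round(),"fintip",f(129,0).round())
print("lock",[ (x,((proj(p,tr(s,x,-165,83))[0]-[195,150])*4).round()) for x in(-50,-40,-30,-20)])
print("pots",[ray(p,un(u),70).round(1) for u in((586,331),(0,356))])
E
python3 fit.py
```

```text
[ 5.72625e+02  1.23013e+02 -8.20000e-02] [[-1.1, 0.7], [0.4, 0.7], [-0.6, 0.2], [0.9, -0.2], [0.1, -0.7], [0.3, -0.1], [0.0, -0.6]]
[ 6.06142e+02 -2.68619e+02  9.80000e-02] [[-0.2, -0.3], [-0.0, -0.3], [0.4, 0.1], [-0.2, 0.6]]
tongue pred [[366.64296239 197.20707327]] [368.125 198.375] hood [ 604.72332703 -275.11412697   80.        ]
0.0 [ 46. 143.] [358. 162.] fintip [195. 196.]
0.05 [ 46. 140.] [358. 158.] fintip [195. 190.]
0.1 [ 45. 136.] [358. 154.] fintip [195. 184.]
0.15 [ 45. 132.] [358. 150.] fintip [195. 177.]
0.2 [ 44. 127.] [359. 146.] fintip [195. 170.]
0.25 [ 44. 123.] [359. 141.] fintip [195. 163.]
0.3 [ 44. 119.] [359. 137.] fintip [195. 156.]
0.35 [ 44. 114.] [360. 132.] fintip [195. 148.]
0.4 [ 44. 109.] [360. 128.] fintip [195. 140.]
0.45 [ 43. 104.] [360. 123.] fintip [195. 132.]
lock [(-50, array([402., 229.])), (-40, array([403., 216.])), (-30, array([404., 204.])), (-20, array([404., 192.]))]
pots [array([ 423.8, -185.3,   70. ]), array([414.1, 296.1,  70. ])]
```

```bash
python3 - <<'E'
from h import *
go(564.5,123.7,230,-0.082)
E
```

```text
tcp [ 296.3 -606.   221.7] twist [-9.000e-04  3.000e-04  3.417e-01] shift now [ 0.9357 -0.8962 -0.0125] after twist [ 0.3458 -1.2486 -0.0138]
```

>>> {"op": "play_rows", "data": {"xyz": [[0,0,-0.003],[0,0,-0.003],[0,0,-0.003],[0,0,-0.003]], "twist": [[0,0,0.0854],[0,0,0.0854],[0,0,0.0854],[0,0,0.0854]], "fingers": [40,40,40,40], "force": 20}}

```text
time: 0.55
eef_pos: [296.4, -606.1, 229.4]
tcp_rot: [-0.0, 0.999, -0.044, -0.0]
ft_force: [-0.0, 0.5, -0.4]
finger_gap: 0.722
grasp_force: 0.0
```

>>> {"op": "play_rows", "data": {"xyz": [[0.0216,-0.078,0],[0.0216,-0.078,0],[0.0216,-0.078,0],[0.0216,-0.078,0],[0.0216,-0.078,0]], "twist": [[0,0,0],[0,0,0],[0,0,0],[0,0,0],[0,0,0]], "fingers": [40,40,40,40,40]}}

```text
time: 1.05
eef_pos: [380.5, -376.4, 229.6]
tcp_rot: [-0.0, 0.999, -0.041, -0.0]
ft_force: [0.7, -0.5, 0.0]
finger_gap: 0.462
grasp_force: 0.0
```

>>> {"op": "play_rows", "data": {"xyz": [[0.0216,-0.078,0],[0.0216,-0.078,0],[0.0216,-0.078,0],[0.0216,-0.078,0],[0.0216,-0.078,0]], "twist": [[0,0,0],[0,0,0],[0,0,0],[0,0,0],[0,0,0]], "fingers": [40,40,40,40,40]}}

```text
time: 1.55
eef_pos: [464.1, -148.6, 229.8]
tcp_rot: [0.0, 0.999, -0.041, 0.0]
ft_force: [0.9, 0.4, -0.1]
finger_gap: 0.459
grasp_force: 0.0
```

>>> {"op": "play_rows", "data": {"xyz": [[0.0216,-0.078,0],[0.0216,-0.078,0],[0.0216,-0.078,0],[0.0216,-0.078,0],[0.0216,-0.078,0]], "twist": [[0,0,0],[0,0,0],[0,0,0],[0,0,0],[0,0,0]], "fingers": [40,40,40,40,40]}}

```text
time: 2.05
eef_pos: [547.9, 79.1, 229.7]
tcp_rot: [0.0, 0.999, -0.041, 0.0]
ft_force: [0.9, -1.5, -0.3]
finger_gap: 0.461
grasp_force: 0.0
```

```bash
python3 - <<'E'
from h import *
go(564.5,123.7,230,-0.082)
print(sensors.observe()["joint_positions"].round(2))
crop("wrist","w1.png",0,0,560,420,1)
s=[572.6,123,-.082];p=camera_params("wrist")
def tr(q,x,y,z):c,n=np.cos(q[2]),np.sin(q[2]);return [q[0]+c*x-n*y,q[1]+n*x+c*y,z]
for n,X in dict(m=(0,0,30),mL=(0,76,30),mR=(0,-76,30),c1=(-55,-200,28),c2=(90,-200,28)).items(): print(n,proj(p,tr(s,*X)).round())
for a in(.15,.2,.25,.3):
    t=np.deg2rad(141)-a;print(a,proj(p,[tr(s,62+129*np.cos(t),0,60+129*np.sin(t)),tr(s,62+80.3*np.cos(t),-100,60+80.3*np.sin(t))]).round().tolist())
E
```

```text
tcp [547.9  79.1 229.7] twist [ 0.0002 -0.      0.    ] shift now [ 0.0215 -0.0763 -0.0005] after twist [ 0.0215 -0.0763 -0.0005]
[ 0.05  0.29 -0.33  1.8   0.11  1.07 -1.97]
m [[252. 172.]]
mL [[191. 171.]]
mR [[314. 173.]]
c1 [[408. 216.]]
c2 [[424.  96.]]
0.15 [[238.0, 224.0], [350.0, 180.0]]
0.2 [[238.0, 220.0], [351.0, 177.0]]
0.25 [[237.0, 216.0], [352.0, 174.0]]
0.3 [[236.0, 211.0], [353.0, 171.0]]
```

View pics/w1.png

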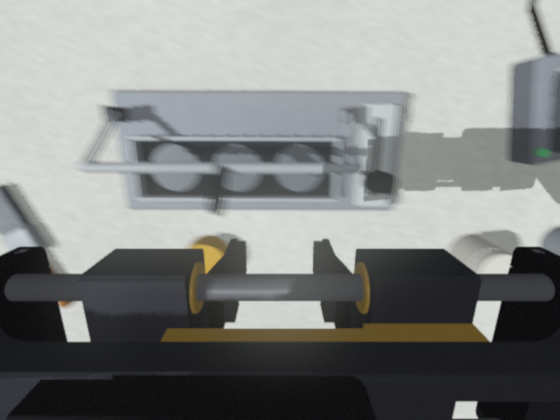

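>>> {"op": "play_rows", "data": {"xyz": [[0.0107,-0.038,0],[0.0107,-0.038,0],[0,0,0],[0,0,0]], "twist": [[0,0,0],[0,0,0],[0,0,0],[0,0,0]], "fingers": [40,40,40,40]}}

```text
time: 2.5
eef_pos: [563.8, 121.5, 229.3]
tcp_rot: [0.0, 0.999, -0.041, -0.0]
ft_force: [0.5, -1.1, -0.3]
finger_gap: 0.459
grasp_force: 0.0
```

```bash
python3 - <<'E'
from h import *
go(564.5,123.7,230,-0.082)
crop("wrist","w2.png",0,0,560,420,1)
s=[572.6,123,-.082];p=camera_params("wrist")
def tr(q,x,y,z):c,n=np.cos(q[2]),np.sin(q[2]);return [q[0]+c*x-n*y,q[1]+n*x+c*y,z]
for n,X in dict(m=(0,0,30),mL=(0,76,30),mR=(0,-76,30),c1=(-55,-200,28),c2=(90,-200,28),c3=(90,145,28)).items(): print(n,proj(p,tr(s,*X)).round())
for a in(.15,.2,.25,.3):
    t=np.deg2rad(141)-a;print(a,proj(p,[tr(s,62+129*np.cos(t),0,60+129*np.sin(t)),tr(s,62+80.3*np.cos(t),-100,60+80.3*np.sin(t))]).round().tolist())
E
```

```text
tcp [563.8 121.5 229.3] twist [0.0005 0.0006 0.0006] shift now [ 0.0008 -0.0037 -0.0012] after twist [ 0.0008 -0.0037 -0.0012]
m [[276. 181.]]
mL [[215. 181.]]
mR [[338. 181.]]
c1 [[430. 223.]]
c2 [[448. 105.]]
c3 [[152. 105.]]
0.15 [[275.0, 237.0], [382.0, 191.0]]
0.2 [[275.0, 234.0], [383.0, 188.0]]
0.25 [[275.0, 230.0], [384.0, 185.0]]
0.3 [[275.0, 225.0], [385.0, 182.0]]
```

View pics/w2.png

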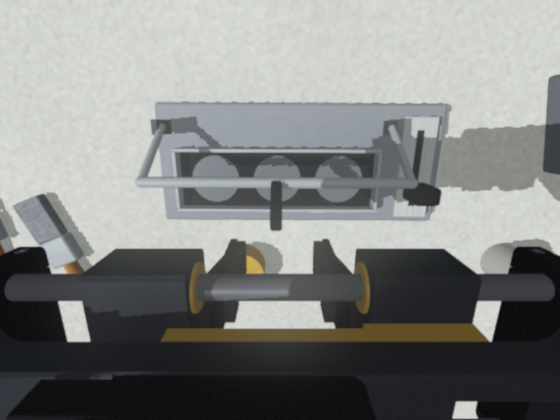

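>>> {"op": "play_rows", "data": {"xyz": [[0.006,-0.003,0.053],[0,0,0.053],[0,0,0.053],[0,0,0],[0,0,0]], "twist": [[0,0,0],[0,0,0],[0,0,0],[0,0,0],[0,0,0]], "fingers": [40,40,40,40,0], "force": 12}}

```text
time: 3.05
eef_pos: [568.0, 122.1, 134.7]
tcp_rot: [0.0, 0.999, -0.042, -0.0]
ft_force: [-0.2, -1.1, 0.1]
finger_gap: 0.423
grasp_force: 0.0
```

>>> {"op": "play_rows", "data": {"xyz": [[0,0,0],[0,0,0],[0,0,0],[0,0,0],[0,0,0]], "twist": [[0,0,0],[0,0,0],[0,0,0],[0,0,0],[0,0,0]], "fingers": [0,0,0,0,0]}}

```text
time: 3.55
eef_pos: [568.3, 124.4, 135.3]
tcp_rot: [-0.001, 0.999, -0.041, 0.001]
ft_force: [-1.4, 2.0, 3.3]
finger_gap: 0.113
grasp_force: 12.0
```

```bash
python3 - <<'E'
from h import *
p,R=pose();print(p)
t0=np.deg2rad(141)-.25
t=np.linspace(t0,np.deg2rad(141)-1.63,21)
d=np.diff(116*np.c_[np.cos(t),-np.sin(t)],axis=0)/600
print(d.round(4).tolist())
E
```

```text
[568.33102551 124.44010438 135.27137985]
[[0.011, -0.0076], [0.0115, -0.0068], [0.0119, -0.006], [0.0123, -0.0052], [0.0126, -0.0043], [0.0129, -0.0034], [0.0131, -0.0025], [0.0132, -0.0016], [0.0133, -0.0007], [0.0133, 0.0002], [0.0133, 0.0011], [0.0132, 0.002], [0.013, 0.0029], [0.0128, 0.0038], [0.0125, 0.0047], [0.0121, 0.0056], [0.0117, 0.0064], [0.0112, 0.0072], [0.0107, 0.0079], [0.0102, 0.0086]]
```

>>> {"op": "play_rows", "data": {"xyz": [[0.011,0,-0.0076],[0.0115,0,-0.0068],[0.0119,0,-0.006],[0.0123,0,-0.0052],[0.0126,0,-0.0043]], "twist": [[0,0,0],[0,0,0],[0,0,0],[0,0,0],[0,0,0]], "fingers": [0,0,0,0,0]}}

```text
time: 4.05
eef_pos: [603.8, 121.3, 152.5]
tcp_rot: [-0.001, 0.999, -0.041, -0.0]
ft_force: [-2.3, 4.4, -1.9]
finger_gap: 0.113
grasp_force: 12.0
```

>>> {"op": "play_rows", "data": {"xyz": [[0.0129,0,-0.0034],[0.0131,0,-0.0025],[0.0132,0,-0.0016],[0.0133,0,-0.0007],[0.0133,0,0.0002]], "twist": [[0,0,0],[0,0,0],[0,0,0],[0,0,0],[0,0,0]], "fingers": [0,0,0,0,0]}}

```text
time: 4.55
eef_pos: [643.3, 117.9, 157.0]
tcp_rot: [-0.001, 0.999, -0.041, -0.0]
ft_force: [-2.0, 4.7, -0.2]
finger_gap: 0.114
grasp_force: 12.0
```

>>> {"op": "play_rows", "data": {"xyz": [[0.0133,0,0.0011],[0.0132,0,0.002],[0.013,0,0.0029],[0.0128,0,0.0038],[0.0125,0,0.0047]], "twist": [[0,0,0],[0,0,0],[0,0,0],[0,0,0],[0,0,0]], "fingers": [0,0,0,0,0]}}

```text
time: 5.05
eef_pos: [681.9, 114.6, 148.0]
tcp_rot: [-0.0, 0.999, -0.041, -0.0]
ft_force: [-1.9, 5.3, -0.9]
finger_gap: 0.114
grasp_force: 12.0
```

>>> {"op": "play_rows", "data": {"xyz": [[0.0121,0,0.0056],[0.0117,0,0.0064],[0.0112,0,0.0072],[0.0107,0,0.0079],[0.0,0,0.0]], "twist": [[0,0,0],[0,0,0],[0,0,0],[0,0,0],[0,0,0]], "fingers": [0,0,0,0,0]}}

```text
time: 5.55
eef_pos: [709.8, 112.2, 131.0]
tcp_rot: [-0.0, 0.999, -0.041, 0.0]
ft_force: [-0.4, 4.9, -3.8]
finger_gap: 0.113
grasp_force: 12.0
```

```bash
python3 - <<'E'
from h import *
print(pose()[0])
crop("top","t2.png",180,130,200,130,4)
E
```

```text
[709.82918046 112.20577547 131.04633744]
```

View pics/t2.png

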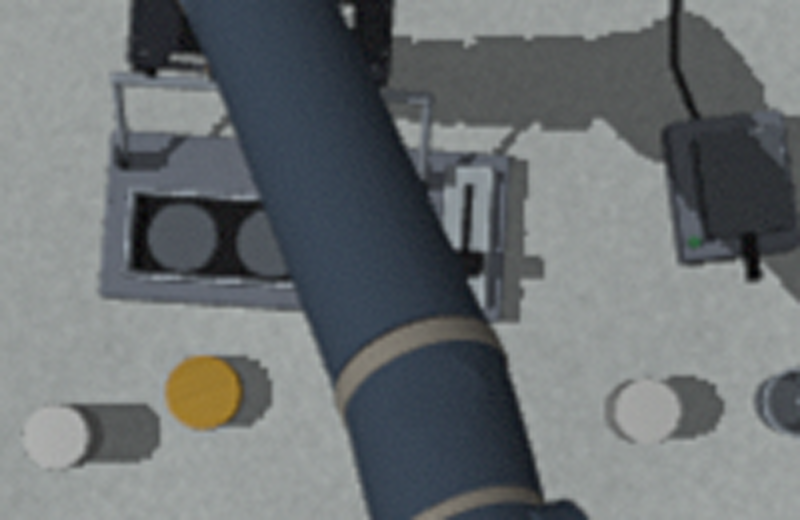

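>>> {"op": "play_rows", "data": {"xyz": [[0,0,0],[0,0,0],[0,0,-0.05],[0,0,-0.07],[0,0,0]], "twist": [[0,0,0],[0,0,0],[0,0,0],[0,0,0],[0,0,0]], "fingers": [40,40,40,80,87], "force": 20}}

```text
time: 6.1
eef_pos: [713.1, 110.4, 211.9]
tcp_rot: [-0.0, 0.999, -0.042, 0.007]
ft_force: [-0.1, 0.9, 1.2]
finger_gap: 0.487
grasp_force: 0.0
```

```bash
python3 - <<'E'
from h import *
p=camera_params("top")
un=lambda a:(np.array(a,float)+.5)/4-.5+[180,130]
A=ray(p,un((57,436)),70);B=ray(p,un((647,411)),70);print(A,B)
go(A[0]+2,A[1],130,-.082);go(B[0]+2,B[1],130,-.082)
E
```

```text
[414.16187994 298.52459781  70.        ] [ 423.75534635 -186.152044     70.        ]
tcp [713.1 110.4 211.9] twist [-0.0007 -0.0086 -0.0012] shift now [-0.5212 -0.2708  0.1298] after twist [-0.5189 -0.2719  0.1366]
tcp [713.1 110.4 211.9] twist [-0.0007 -0.0086 -0.0012] shift now [-0.4376  0.5328  0.1301] after twist [-0.4368  0.5319  0.1366]
```

>>> {"op": "play_rows", "data": {"xyz": [[-0.065,-0.034,0],[-0.065,-0.034,0],[-0.065,-0.034,0],[-0.065,-0.034,0],[-0.065,-0.034,0]], "twist": [[0,-0.0086,-0.0012],[0,0,0],[0,0,0],[0,0,0],[0,0,0]], "fingers": [87,87,87,87,87]}}

```text
time: 6.6
eef_pos: [522.1, 228.0, 206.7]
tcp_rot: [0.001, 0.999, -0.041, -0.006]
ft_force: [0.1, 0.0, 0.5]
finger_gap: 0.933
grasp_force: 0.0
```

>>> {"op": "play_rows", "data": {"xyz": [[-0.065,-0.034,0],[-0.065,-0.034,0],[-0.065,-0.034,0.02],[0,0,0.02],[0,0,0]], "twist": [[0,0,0],[0,0,0],[0,0,0],[0,0,0],[0,0,0]], "fingers": [87,87,87,87,87]}}

```text
time: 7.1
eef_pos: [410.3, 298.1, 183.0]
tcp_rot: [0.001, 0.999, -0.039, -0.007]
ft_force: [-0.6, -0.6, 0.5]
finger_gap: 1.0
grasp_force: 0.0
```

```bash
python3 - <<'E'
from h import *
p=camera_params("wrist");go(416,298.5,25,-.082)
crop("wrist","w3.png",0,0,560,420,1)
print(proj(p,[[416,298.5,70],[449,182,36]]))
t=read_camera("top");cv2.imwrite("pics/t3.png",t[:,:,::-1]);
E
```

```text
tcp [410.3 298.1 183. ] twist [0.0018 0.0086 0.002 ] shift now [ 0.013  -0.0022  0.2632] after twist [ 0.0095 -0.0015  0.2633]
[[277.82732302 199.5454433 ]
 [387.86306369 151.59653064]]
```

View pics/w3.png

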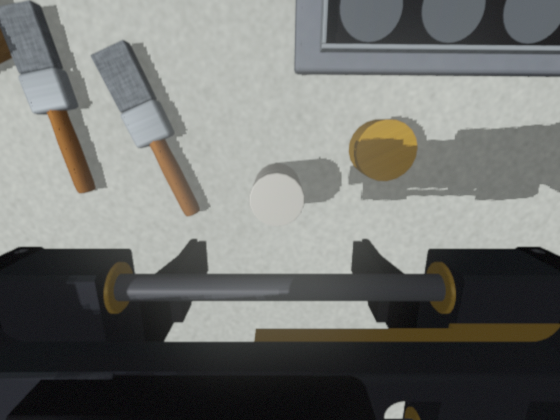

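>>> {"op": "play_rows", "data": {"xyz": [[0.0125,-0.0015,0.04],[0,0,0.056],[0,0,0.056],[0,0,0.056],[0,0,0.055]], "twist": [[0.0018,0.0086,0.002],[0,0,0],[0,0,0],[0,0,0],[0,0,0]], "fingers": [87,87,87,87,87]}}

```text
time: 7.7
eef_pos: [420.5, 298.8, 25.0]
tcp_rot: [-0.001, 0.999, -0.043, 0.001]
ft_force: [0.2, 0.4, -0.0]
finger_gap: 0.997
grasp_force: 0.0
```

>>> {"op": "play_rows", "data": {"xyz": [[0,0,0],[0,0,0],[0,0,0],[0,0,0],[0,0,0]], "twist": [[0,0,0],[0,0,0],[0,0,0],[0,0,0],[0,0,0]], "fingers": [87,40,40,40,40], "force": 20}}

```text
time: 8.2
eef_pos: [418.8, 300.5, 27.3]
tcp_rot: [-0.002, 0.999, -0.042, 0.001]
ft_force: [0.7, 0.4, -1.1]
finger_gap: 0.724
grasp_force: 0.0
```

```bash
python3 - <<'E'
from h import *
s=[575,122.8,-.082];c,n=np.cos(s[2]),np.sin(s[2])
y=76;go(s[0]-n*y,s[1]+c*y,56,-.082)
E
```

```text
tcp [418.8 300.5  27.3] twist [-0.0028 -0.0014 -0.001 ] shift now [ 0.2841  0.1466 -0.0479] after twist [ 0.2838  0.1472 -0.0479]
```

Fingers not closed yet; let them close.

>>> {"op": "play_rows", "data": {"xyz": [[0,0,0],[0,0,0],[0,0,0]], "twist": [[0,0,0],[0,0,0],[0,0,0]], "fingers": [40,40,40], "force": 25}}

```text
time: 8.5
eef_pos: [418.3, 300.3, 26.7]
tcp_rot: [-0.002, 0.999, -0.042, 0.001]
ft_force: [0.7, 0.1, 0.2]
finger_gap: 0.62
grasp_force: 1.8
```

>>> {"op": "play_rows", "data": {"xyz": [[0,0,-0.04],[0,0,-0.06],[0,0,-0.06],[0,0,0]], "twist": [[0,0,0],[0,0,0],[0,0,0],[0,0,0]], "fingers": [40,40,40,40]}}

```text
time: 8.9
eef_pos: [420.1, 302.1, 126.0]
tcp_rot: [-0.004, 0.999, -0.042, 0.004]
ft_force: [0.7, 1.4, -2.0]
finger_gap: 0.615
grasp_force: 25.0
```

```bash
python3 - <<'E'
from h import *
s=[575,122.8,-.082];c,n=np.cos(s[2]),np.sin(s[2])
y=76;go(s[0]-n*y,s[1]+c*y,58,-.082)
E
```

```text
tcp [420.1 302.1 126. ] twist [-0.0056 -0.0044 -0.0007] shift now [0.2811 0.1507 0.114 ] after twist [0.2817 0.15   0.1134]
```

>>> {"op": "play_rows", "data": {"xyz": [[0.0563,0.03,0],[0.0563,0.03,0],[0.0563,0.03,0],[0.0563,0.03,0],[0.0565,0.03,0]], "twist": [[-0.0056,-0.0044,-0.0007],[0,0,0],[0,0,0],[0,0,0],[0,0,0]], "fingers": [40,40,40,40,40]}}

```text
time: 9.4
eef_pos: [578.9, 194.8, 119.5]
tcp_rot: [0.003, 0.999, -0.041, -0.005]
ft_force: [0.3, 0.3, -2.6]
finger_gap: 0.617
grasp_force: 25.0
```

>>> {"op": "play_rows", "data": {"xyz": [[0,0,0],[0,0,0],[0,0,0]], "twist": [[0,0,0],[0,0,0],[0,0,0]], "fingers": [40,40,40]}}

```text
time: 9.7
eef_pos: [577.1, 197.0, 120.1]
tcp_rot: [0.003, 0.999, -0.04, -0.005]
ft_force: [-0.3, 0.5, -2.4]
finger_gap: 0.613
grasp_force: 25.0
```

```bash
python3 - <<'E'
from h import *
s=[575,122.8,-.082];c,n=np.cos(s[2]),np.sin(s[2])
y=76;go(s[0]-n*y,s[1]+c*y,57.5,-.082)
crop("wrist","w4.png",0,0,560,420,1)
p=camera_params("wrist");print(proj(p,[[s[0]+c*x-n*y,s[1]+n*x+c*y,z] for x,y,z in((0,0,30),(0,-76,30),(-38,-122,46),(38,-122,46))]).round())
E
```

```text
tcp [577.1 197.  120.1] twist [0.0041 0.0062 0.0011] shift now [ 0.0076 -0.0037  0.1042] after twist [ 0.0066 -0.003   0.1043]
[[362. 208.]
 [447. 209.]
 [502. 255.]
 [522. 169.]]
```

View pics/w4.png

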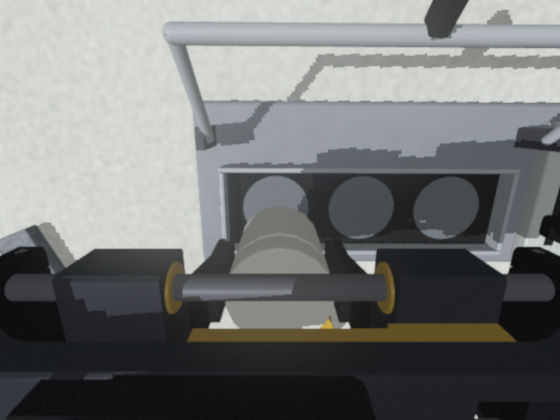

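>>> {"op": "play_rows", "data": {"xyz": [[0.0068,-0.0033,0],[0,0,0.035],[0,0,0.035],[0,0,0.02],[0,0,0.013]], "twist": [[0.0041,0.0062,0.0011],[0,0,0],[0,0,0],[0,0,0],[0,0,0]], "fingers": [40,40,40,40,40]}}

```text
time: 10.25
eef_pos: [583.1, 198.0, 60.4]
tcp_rot: [0.001, 0.999, -0.041, 0.001]
ft_force: [-8.4, -5.5, 33.9]
finger_gap: 0.617
grasp_force: 25.0
```

>>> {"op": "play_rows", "data": {"xyz": [[0,0,0],[0,0,0],[0,0,0]], "twist": [[0,0,0],[0,0,0],[0,0,0]], "fingers": [40,40,40]}}

```text
time: 10.55
eef_pos: [583.8, 198.5, 60.4]
tcp_rot: [-0.001, 0.999, -0.042, 0.002]
ft_force: [-0.8, -0.3, 2.0]
finger_gap: 0.614
grasp_force: 25.0
```

>>> {"op": "play_rows", "data": {"xyz": [[0,0,0],[0,0,0],[0,0,0],[0,0,-0.03],[0,0,-0.06]], "twist": [[0,0,0],[0,0,0],[0,0,0],[0,0,0],[0,0,0]], "fingers": [70,78,78,78,78]}}

```text
time: 11.05
eef_pos: [581.0, 196.8, 111.1]
tcp_rot: [0.001, 0.999, -0.042, -0.002]
ft_force: [0.0, 0.3, -0.4]
finger_gap: 0.887
grasp_force: 0.0
```

>>> {"op": "play_rows", "data": {"xyz": [[-0.02,0.04,-0.06],[0,0.08,0],[0,0.08,0],[0,0.08,0],[0,0.0,0]], "twist": [[0,0,0],[0,0,0],[0,0,0],[0,0,0],[0,0,0]], "fingers": [87,87,87,87,87]}}

```text
time: 11.55
eef_pos: [556.4, 22.2, 149.1]
tcp_rot: [0.002, 0.999, -0.048, 0.001]
ft_force: [0.1, 0.4, -0.2]
finger_gap: 0.999
grasp_force: 0.0
```

```bash
python3 - <<'E'
from h import *
s=[575,122.8,-.082];c,n=np.cos(s[2]),np.sin(s[2])
pw=camera_params("wrist");go(426,-186,25,-.082)
w=read_camera("wrist")[:,:,::-1];t=read_camera("top")[:,:,::-1];p=camera_params("top")
cv2.imwrite("pics/t5.png",np.hstack([cv2.resize(t[150:260,180:380],(800,440),interpolation=cv2.INTER_CUBIC)]))
cv2.imwrite("pics/w5.png",w)
X=[[s[0]+c*x-n*y,s[1]+n*x+c*y,z] for x,y,z in((0,76,100),(0,76,30))]
print(((proj(p,X)-[180,150])*4).round(),proj(pw,X).round(),proj(pw,[[426,-186,70]]))
E
```

```text
tcp [556.4  22.2 149.1] twist [ 0.0031 -0.0014 -0.009 ] shift now [-0.1835  0.3652  0.2082] after twist [-0.1882  0.3636  0.2069]
[[169. 145.]
 [181. 155.]] [[ 42. 220.]
 [ 97. 198.]] [[506.41807864 325.89873484]]
```

View pics/t5.png

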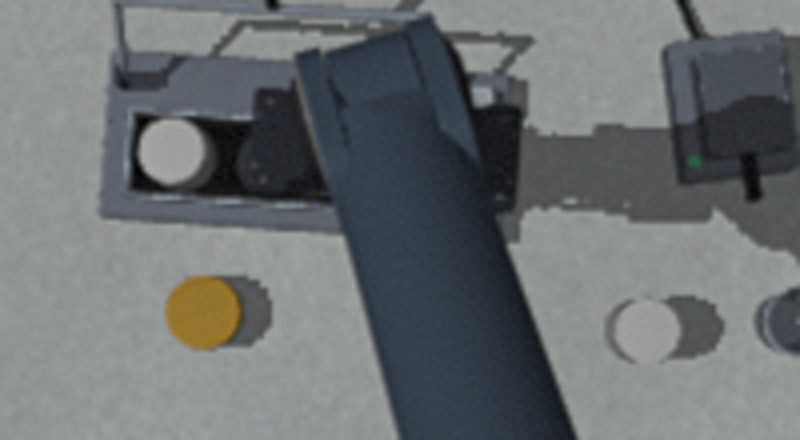

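>>> {"op": "play_rows", "data": {"xyz": [[-0.031,0.0606,0],[-0.0314,0.0606,0],[-0.0314,0.0606,0],[-0.0314,0.0606,0],[-0.0314,0.0606,0]], "twist": [[0.003,-0.0014,-0.009],[0,0,0],[0,0,0],[0,0,0],[0,0,0]], "fingers": [87,87,87,87,87]}}

```text
time: 12.15
eef_pos: [450.2, -142.2, 148.7]
tcp_rot: [-0.003, 0.999, -0.033, 0.001]
ft_force: [0.1, -0.0, -0.0]
finger_gap: 1.001
grasp_force: 0.0
```

>>> {"op": "play_rows", "data": {"xyz": [[-0.0314,0.0606,0],[0,0,0],[0,0,0],[0,0,0]], "twist": [[0,0,0],[0,0,0],[0,0,0],[0,0,0]], "fingers": [87,87,87,87]}}

```text
time: 12.55
eef_pos: [430.1, -176.0, 148.5]
tcp_rot: [-0.003, 0.999, -0.033, 0.001]
ft_force: [0.7, -0.2, -0.5]
finger_gap: 1.001
grasp_force: 0.0
```

```bash
python3 - <<'E'
from h import *
pw=camera_params("wrist");go(426,-186,26,-.082)
w=read_camera("wrist")[:,:,::-1]
u=proj(pw,[[426,-186,70]])[0];print(u)
cv2.imwrite("pics/w6.png",w)
hsv=cv2.cvtColor(w,cv2.COLOR_BGR2HSV);g=w[150:240].mean(2)
g=cv2.medianBlur(cv2.cvtColor(w,cv2.COLOR_BGR2GRAY),5)
print(cv2.HoughCircles(g,cv2.HOUGH_GRADIENT,1,40,param1=80,param2=18,minRadius=18,maxRadius=40))
E
```

```text
tcp [ 430.1 -176.   148.5] twist [-0.0038 -0.001   0.0103] shift now [-0.0061  0.0183  0.204 ] after twist [-0.0055  0.0172  0.2041]
[291.57492818 221.6537624 ]
[[[431.5 201.5  33.8]
  [291.5 221.5  30.2]
  [ 22.5  75.5  28.2]
  [369.5  46.5  21.1]
  [424.5 295.5  31.5]]]
```

>>> {"op": "play_rows", "data": {"xyz": [[-0.0061,0.0183,0.0],[0,0,0.05],[0,0,0.05],[0,0,0.054],[0,0,0.05]], "twist": [[-0.0038,-0.001,0.0103],[0,0,0],[0,0,0],[0,0,0],[0,0,0]], "fingers": [87,87,87,87,87]}}

```text
time: 13.1
eef_pos: [424.5, -188.7, 24.7]
tcp_rot: [0.001, 0.999, -0.043, -0.0]
ft_force: [0.0, -0.7, 0.5]
finger_gap: 1.001
grasp_force: 0.0
```

>>> {"op": "play_rows", "data": {"xyz": [[0,0,0],[0,0,0],[0,0,0],[0,0,0],[0,0,0]], "twist": [[0,0,0],[0,0,0],[0,0,0],[0,0,0],[0,0,0]], "fingers": [87,40,40,40,40], "force": 25}}

```text
time: 13.6
eef_pos: [425.1, -189.2, 27.1]
tcp_rot: [0.001, 0.999, -0.043, 0.001]
ft_force: [0.4, 0.5, 0.3]
finger_gap: 0.721
grasp_force: 0.0
```

>>> {"op": "play_rows", "data": {"xyz": [[0,0,0],[0,0,0],[0,0,0],[0,0,0],[0,0,0]], "twist": [[0,0,0],[0,0,0],[0,0,0],[0,0,0],[0,0,0]], "fingers": [40,40,40,40,40]}}

```text
time: 14.1
eef_pos: [424.8, -188.8, 26.6]
tcp_rot: [0.001, 0.999, -0.043, -0.0]
ft_force: [-0.7, 1.1, 6.0]
finger_gap: 0.613
grasp_force: 25.0
```

>>> {"op": "play_rows", "data": {"xyz": [[0,0,-0.04],[0,0,-0.06],[0,0,-0.07],[0,0,0],[0,0,0]], "twist": [[0,0,0],[0,0,0],[0,0,0],[0,0,0],[0,0,0]], "fingers": [40,40,40,40,40]}}

```text
time: 14.6
eef_pos: [424.5, -189.0, 128.5]
tcp_rot: [0.001, 0.999, -0.043, 0.0]
ft_force: [-0.1, 0.4, -1.9]
finger_gap: 0.621
grasp_force: 25.0
```

```bash
python3 - <<'E'
from h import *
s=[575,122.8,-.082];c,n=np.cos(s[2]),np.sin(s[2])
y=-70;go(s[0]-n*y,s[1]+c*y,62,-.082)
E
```

```text
tcp [ 424.5 -189.   128.5] twist [ 0.0011 -0.0004 -0.0025] shift now [ 0.2057 -0.4228  0.1102] after twist [ 0.2074 -0.4218  0.1108]
```

>>> {"op": "play_rows", "data": {"xyz": [[0.029,-0.0603,0],[0.0296,-0.0603,0],[0.0296,-0.0603,0],[0.0296,-0.0603,0],[0.0296,-0.0603,0]], "twist": [[0.001,0,-0.0025],[0,0,0],[0,0,0],[0,0,0],[0,0,0]], "fingers": [40,40,40,40,40]}}

```text
time: 15.1
eef_pos: [526.6, -14.5, 125.8]
tcp_rot: [-0.0, 0.999, -0.041, -0.003]
ft_force: [0.6, 0.1, -1.8]
finger_gap: 0.618
grasp_force: 25.0
```

>>> {"op": "play_rows", "data": {"xyz": [[0.0296,-0.0603,0],[0.0296,-0.0603,0],[0,0,0],[0,0,0],[0,0,0]], "twist": [[0,0,0],[0,0,0],[0,0,0],[0,0,0],[0,0,0]], "fingers": [40,40,40,40,40]}}

```text
time: 15.6
eef_pos: [567.3, 52.1, 126.2]
tcp_rot: [0.0, 0.999, -0.041, -0.002]
ft_force: [-1.1, -0.5, -1.5]
finger_gap: 0.617
grasp_force: 25.0
```

```bash
python3 - <<'E'
from h import *
s=[575,122.8,-.082];c,n=np.cos(s[2]),np.sin(s[2])
y=-70;go(s[0]-n*y,s[1]+c*y,60,-.082);o=sensors.observe();print(o["ft_force"],o["finger_gap"])
E
```

```text
tcp [567.3  52.1 126.2] twist [ 0.0006  0.0028 -0.0006] shift now [ 0.0036 -0.002   0.1104] after twist [ 0.0031 -0.0019  0.1104]
[-1.1286666  -0.50048033 -1.48681465] 0.6169147857593943
```

Descend slowly, then release.

>>> {"op": "play_rows", "data": {"xyz": [[0.0036,-0.002,0.03],[0,0,0.035],[0,0,0.03],[0,0,0.013],[0,0,0]], "twist": [[0.0006,0.0028,0],[0,0,0],[0,0,0],[0,0,0],[0,0,0]], "fingers": [40,40,40,40,40]}}

```text
time: 16.1
eef_pos: [569.8, 53.2, 61.8]
tcp_rot: [-0.0, 0.999, -0.042, 0.0]
ft_force: [-0.5, -0.3, -1.4]
finger_gap: 0.613
grasp_force: 25.0
```

>>> {"op": "play_rows", "data": {"xyz": [[0,0,0.003],[0,0,0.002],[0,0,0]], "twist": [[0,0,0],[0,0,0],[0,0,0]], "fingers": [40,40,40]}}

```text
time: 16.4
eef_pos: [571.6, 54.5, 60.7]
tcp_rot: [-0.001, 0.999, -0.041, 0.002]
ft_force: [0.1, 0.5, -0.7]
finger_gap: 0.615
grasp_force: 25.0
```

>>> {"op": "play_rows", "data": {"xyz": [[0,0,0.003],[0,0,0],[0,0,0],[0,0,0],[0,0,0]], "twist": [[0,0,0],[0,0,0],[0,0,0],[0,0,0],[0,0,0]], "fingers": [40,40,70,78,78]}}

```text
time: 16.9
eef_pos: [571.5, 54.7, 58.6]
tcp_rot: [-0.001, 0.999, -0.041, 0.002]
ft_force: [0.2, 0.7, 0.4]
finger_gap: 0.807
grasp_force: 0.0
```

>>> {"op": "play_rows", "data": {"xyz": [[0,0,-0.03],[0,0,-0.07],[0,0,-0.08],[0,0,-0.08],[0,0,0]], "twist": [[0,0,0],[0,0,0],[0,0,0],[0,0,0],[0,0,0]], "fingers": [78,78,78,60,40]}}

```text
time: 17.4
eef_pos: [575.1, 55.5, 221.9]
tcp_rot: [-0.002, 0.999, -0.041, 0.009]
ft_force: [0.3, -0.5, 0.2]
finger_gap: 0.79
grasp_force: 0.0
```

>>> {"op": "play_rows", "data": {"xyz": [[0.05,-0.06,0],[0.06,-0.05,0],[0,0,0],[0,0,0],[0,0,0]], "twist": [[0,0,0],[0,0,0],[0,0,0],[0,0,0],[0,0,0]], "fingers": [40,40,40,40,40]}}

```text
time: 17.9
eef_pos: [641.0, 113.8, 214.0]
tcp_rot: [-0.0, 0.999, -0.041, 0.001]
ft_force: [0.4, 0.5, -0.2]
finger_gap: 0.471
grasp_force: 0.0
```

```bash
python3 - <<'E'
from h import *
s=[575,122.8,-.082];c,n=np.cos(s[2]),np.sin(s[2])
L=lambda x,y,z:[s[0]+c*x-n*y,s[1]+n*x+c*y,z]
g=[]
t=np.deg2rad(141)-1.57;f=L(62+116*np.cos(t),0,60+116*np.sin(t));print(f)
go(f[0],f[1],f[2]-19,-.082)
pw=camera_params("wrist");w=read_camera("wrist")[:,:,::-1]
tip=L(62+129*np.cos(t),0,60+129*np.sin(t))
print(proj(pw,[tip,f,L(0,76,100),L(0,-70,100)]).round())
p=camera_params("top");t=read_camera("top")[:,:,::-1]
cv2.imwrite("pics/m7.png",np.hstack([cv2.resize(w,(400,300)),cv2.resize(t[135:255,190:350],(400,300))]))
E
```

```text
[np.float64(709.4759758528899), np.float64(111.74818807456383), np.float64(150.20703572354455)]
tcp [641.  113.8 214. ] twist [-0.0003 -0.0014 -0.0003] shift now [ 0.1137 -0.006   0.1383] after twist [ 0.114 -0.006  0.138]
[[274. 125.]
 [274. 136.]
 [202. 269.]
 [343. 269.]]
```

View pics/m7.png

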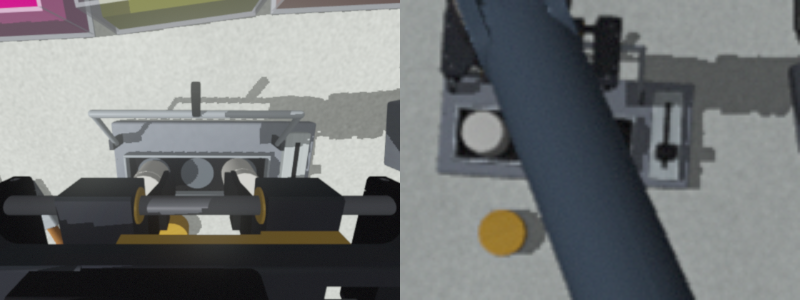

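>>> {"op": "play_rows", "data": {"xyz": [[0.057,-0.006,0],[0.057,0,0],[0,0,0.06],[0,0,0.05],[0,0,0.028]], "twist": [[0,-0.0014,0],[0,0,0],[0,0,0],[0,0,0],[0,0,0]], "fingers": [40,40,40,40,40]}}

```text
time: 18.5
eef_pos: [708.7, 111.4, 129.3]
tcp_rot: [-0.0, 0.999, -0.041, -0.001]
ft_force: [0.1, -0.5, -0.9]
finger_gap: 0.459
grasp_force: 0.0
```

>>> {"op": "play_rows", "data": {"xyz": [[0,0,0],[0,0,0],[0,0,0],[0,0,0],[0,0,0]], "twist": [[0,0,0],[0,0,0],[0,0,0],[0,0,0],[0,0,0]], "fingers": [40,0,0,0,0], "force": 12}}

```text
time: 19.0
eef_pos: [710.9, 113.1, 133.4]
tcp_rot: [-0.001, 0.999, -0.041, 0.002]
ft_force: [0.1, -0.6, -0.5]
finger_gap: 0.183
grasp_force: 0.0
```

>>> {"op": "play_rows", "data": {"xyz": [[0,0,0],[0,0,0]], "twist": [[0,0,0],[0,0,0]], "fingers": [0,0]}}

```text
time: 19.2
eef_pos: [710.9, 112.2, 132.8]
tcp_rot: [-0.0, 0.999, -0.041, 0.001]
ft_force: [0.7, -1.9, 2.4]
finger_gap: 0.118
grasp_force: 12.0
```

```bash
python3 - <<'E'
from h import *
s=[575,122.8,-.082];c,n=np.cos(s[2]),np.sin(s[2])
P,R=pose();d=P-[s[0],s[1],-19];x=c*d[0]+n*d[1]-62;z=d[2]-60;print(P,x,-n*d[0]+c*d[1],np.hypot(x,z))
t0=np.arctan2(z,x);print(np.deg2rad(141)-t0)
r=np.hypot(x,z);t=np.linspace(t0,np.deg2rad(141)+.02,21)
print((np.diff(r*np.c_[np.cos(t),-np.sin(t)],axis=0)/600).round(4).tolist())
E
```

```text
[710.94013429 112.23058184 132.76994697] 74.34908092880687 0.6006993528435878 118.10803953282014
1.5710282252065784
[[-0.0125, -0.0094], [-0.0133, -0.0083], [-0.0139, -0.0073], [-0.0144, -0.0061], [-0.0148, -0.005], [-0.0152, -0.0038], [-0.0154, -0.0026], [-0.0156, -0.0013], [-0.0157, -0.0001], [-0.0156, 0.0012], [-0.0155, 0.0024], [-0.0152, 0.0036], [-0.0149, 0.0048], [-0.0145, 0.006], [-0.0139, 0.0071], [-0.0133, 0.0082], [-0.0126, 0.0092], [-0.0119, 0.0102], [-0.011, 0.0111], [-0.0101, 0.012]]
```

>>> {"op": "play_rows", "data": {"xyz": [[-0.0125,0,-0.0094],[-0.0133,0,-0.0083],[-0.0139,0,-0.0073],[-0.0144,0,-0.0061],[-0.0148,0,-0.005]], "twist": [[0,0,0],[0,0,0],[0,0,0],[0,0,0],[0,0,0]], "fingers": [0,0,0,0,0]}}

```text
time: 19.7
eef_pos: [668.8, 115.8, 154.6]
tcp_rot: [-0.001, 0.999, -0.041, 0.001]
ft_force: [3.6, -2.1, 0.8]
finger_gap: 0.117
grasp_force: 12.0
```

>>> {"op": "play_rows", "data": {"xyz": [[-0.0152,0,-0.0038],[-0.0154,0,-0.0026],[-0.0156,0,-0.0013],[-0.0157,0,-0.0001],[-0.0156,0,0.0012]], "twist": [[0,0,0],[0,0,0],[0,0,0],[0,0,0],[0,0,0]], "fingers": [0,0,0,0,0]}}

```text
time: 20.2
eef_pos: [621.6, 119.9, 157.5]
tcp_rot: [-0.001, 0.999, -0.041, 0.0]
ft_force: [1.3, -3.1, 3.3]
finger_gap: 0.115
grasp_force: 12.0
```

>>> {"op": "play_rows", "data": {"xyz": [[-0.0155,0,0.0024],[-0.0152,0,0.0036],[-0.0149,0,0.0048],[-0.0145,0,0.006],[-0.0139,0,0.0071]], "twist": [[0,0,0],[0,0,0],[0,0,0],[0,0,0],[0,0,0]], "fingers": [0,0,0,0,0]}}

```text
time: 20.7
eef_pos: [577.5, 123.7, 142.2]
tcp_rot: [-0.001, 0.999, -0.041, 0.0]
ft_force: [3.3, -2.8, -2.2]
finger_gap: 0.114
grasp_force: 12.0
```

>>> {"op": "play_rows", "data": {"xyz": [[-0.0133,0,0.0082],[-0.0126,0,0.0092],[-0.0119,0,0.0102],[0,0,0]], "twist": [[0,0,0],[0,0,0],[0,0,0],[0,0,0]], "fingers": [0,0,0,0]}}

```text
time: 21.1
eef_pos: [554.4, 125.7, 125.1]
tcp_rot: [-0.001, 0.999, -0.041, -0.0]
ft_force: [2.8, -1.9, -4.8]
finger_gap: 0.114
grasp_force: 12.0
```

```bash
cat > ang.py <<'E'
from h import *
s=[575,122.8,-.082];c,n=np.cos(s[2]),np.sin(s[2])
P,R=pose();d=P-[s[0],s[1],-19];x=c*d[0]+n*d[1]-62;z=d[2]-60
print(P,"r",np.hypot(x,z),"bail",np.deg2rad(141)-np.arctan2(z,x),sensors.observe()["ft_force"])
E
python3 ang.py
```

```text
[554.44739906 125.7021756  125.12659776] r 117.98343209169407 bail 0.11314246431473984 [ 2.81644356 -1.94119705 -4.78988407]
```

>>> {"op": "play_rows", "data": {"xyz": [[-0.008,0,0.008],[-0.006,0,0.007],[-0.005,0,0.006],[0,0,0],[0,0,0]], "twist": [[0,0,0],[0,0,0],[0,0,0],[0,0,0],[0,0,0]], "fingers": [0,0,0,0,0]}}

```text
time: 21.6
eef_pos: [546.5, 126.4, 115.6]
tcp_rot: [-0.001, 0.999, -0.041, 0.003]
ft_force: [2.2, -3.9, 7.1]
finger_gap: 0.113
grasp_force: 12.0
```

```bash
python3 ang.py
```

```text
[546.45258731 126.41565286 115.57634348] r 117.45963320940811 bail 0.007214140541132785 [ 2.15406749 -3.90102335  7.10008759]
```

>>> {"op": "play_rows", "data": {"xyz": [[0,0,0],[0,0,0],[0,0,0],[0,0,-0.05],[0,0,-0.06]], "twist": [[0,0,0],[0,0,0],[0,0,0],[0,0,0],[0,0,0]], "fingers": [30,30,30,30,30]}}

```text
time: 22.1
eef_pos: [542.5, 126.8, 178.7]
tcp_rot: [-0.001, 0.999, -0.04, -0.002]
ft_force: [1.7, -0.2, -0.6]
finger_gap: 0.333
grasp_force: 0.0
```

>>> {"op": "play_rows", "data": {"xyz": [[-0.03,0.07,-0.05],[-0.03,0.08,0],[-0.03,0.08,0],[0,0.05,0],[0,0,0]], "twist": [[0,0,0],[0,0,0],[0,0,0],[0,0,0],[0,0,0]], "fingers": [0,0,0,0,0]}}

```text
time: 22.6
eef_pos: [478.4, -35.3, 206.7]
tcp_rot: [0.0, 0.999, -0.045, 0.0]
ft_force: [0.3, 0.4, -0.1]
finger_gap: 0.028
grasp_force: 0.0
```

>>> {"op": "play_rows", "data": {"xyz": [[0,0,0],[0,0,0]], "twist": [[0,0,0],[0,0,0]], "fingers": [0,0]}}

```text
time: 22.8
eef_pos: [480.0, -29.1, 206.9]
tcp_rot: [-0.001, 0.999, -0.04, 0.001]
ft_force: [-0.6, 0.5, 0.8]
finger_gap: 0.004
grasp_force: 0.0
```

```bash
python3 - <<'E'
from h import *
s=[575,122.8,-.082];c,n=np.cos(s[2]),np.sin(s[2])
L=lambda x,y,z:[s[0]+c*x-n*y,s[1]+n*x+c*y,z]
f=L(-70,-165,66);go(*f,-.082)
pw=camera_params("wrist");cv2.imwrite("pics/w8.png",read_camera("wrist")[:,:,::-1])
t=np.deg2rad(141)
print(proj(pw,[L(x,-165,83) for x in(-20,-15,-10)]+[L(62+80.3*np.cos(t-a),y,60+80.3*np.sin(t-a)) for a in (0,.08) for y in (-120,0)]+[L(0,76,100),L(0,-70,100)]).round().tolist())
E
```

```text
tcp [480.  -29.1 206.9] twist [-0.0017 -0.0006  0.0018] shift now [0.0201 0.0104 0.2348] after twist [0.0204 0.0097 0.2348]
[[286.0, 140.0], [286.0, 135.0], [286.0, 129.0], [233.0, 118.0], [90.0, 117.0], [232.0, 112.0], [85.0, 112.0], [10.0, 117.0], [178.0, 117.0]]
```

View pics/w8.png

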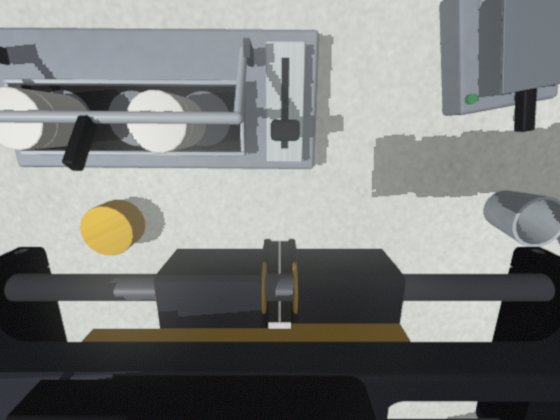

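>>> {"op": "play_rows", "data": {"xyz": [[0.0201,0.0104,0.04],[0,0,0.07],[0,0,0.07],[0,0,0.055],[0,0,0]], "twist": [[-0.0017,-0.0006,0.0018],[0,0,0],[0,0,0],[0,0,0],[0,0,0]], "fingers": [0,0,0,0,0]}}

```text
time: 23.35
eef_pos: [488.0, -36.6, 62.1]
tcp_rot: [0.0, 0.999, -0.041, -0.005]
ft_force: [-0.0, -0.2, 0.4]
finger_gap: 0.004
grasp_force: 0.0
```

>>> {"op": "play_rows", "data": {"xyz": [[0.03,0,0],[0.03,0,0],[0.015,0,0],[0.015,0,0],[0.015,0,0]], "twist": [[0,0,0],[0,0,0],[0,0,0],[0,0,0],[0,0,0]], "fingers": [0,0,0,0,0]}}

```text
time: 23.85
eef_pos: [554.5, -42.9, 66.8]
tcp_rot: [0.0, 0.999, -0.042, 0.0]
ft_force: [-1.8, 1.2, 1.4]
finger_gap: 0.006
grasp_force: 0.9
```

```bash
cat > sk.py <<'E'
from h import *
s=[575,122.8,-.082];c,n=np.cos(s[2]),np.sin(s[2])
P,R=pose();d=P-[s[0],s[1],0];print("shaker xyz",c*d[0]+n*d[1],-n*d[0]+c*d[1],d[2],sensors.observe()["ft_force"])
go(*P,-.082)
E
python3 sk.py
```

```text
shaker xyz -6.899486045347272 -166.83065570793235 66.7646238957658 [-1.80172205  1.19646948  1.37637617]
tcp [554.5 -42.9  66.8] twist [ 0.0005 -0.0002 -0.0012] shift now [0. 0. 0.] after twist [0. 0. 0.]
```

>>> {"op": "play_rows", "data": {"xyz": [[0.012,0,0],[0.012,0,0],[0.012,0,0],[0.012,0,0],[0,0,0]], "twist": [[0,0,0],[0,0,0],[0,0,0],[0,0,0],[0,0,0]], "fingers": [0,0,0,0,0]}}

```text
time: 24.35
eef_pos: [584.3, -46.2, 66.1]
tcp_rot: [0.001, 0.999, -0.042, 0.001]
ft_force: [0.1, 0.5, 0.0]
finger_gap: 0.009
grasp_force: 0.0
```

>>> {"op": "play_rows", "data": {"xyz": [[0.007,0,0],[0.007,0,0],[0,0,0]], "twist": [[0,0,0],[0,0,0],[0,0,0]], "fingers": [0,0,0]}}

```text
time: 24.65
eef_pos: [589.0, -46.8, 65.7]
tcp_rot: [0.001, 0.999, -0.042, -0.003]
ft_force: [-6.2, -0.0, 4.9]
finger_gap: 0.006
grasp_force: 3.1
```

```bash
python3 sk.py
```

```text
shaker xyz 27.848894373275947 -167.88875521644306 65.67373542037339 [-6.18621264 -0.02837731  4.88769851]
tcp [589.  -46.8  65.7] twist [ 0.0012  0.0035 -0.0018] shift now [0. 0. 0.] after twist [0. 0. 0.]
```

Force rises, near the stop; one more small push to confirm.

>>> {"op": "play_rows", "data": {"xyz": [[0.005,0,0],[0.005,0,0],[0,0,0]], "twist": [[0,0,0],[0,0,0],[0,0,0]], "fingers": [0,0,0]}}

```text
time: 24.95
eef_pos: [589.3, -46.9, 65.1]
tcp_rot: [0.001, 0.999, -0.042, -0.009]
ft_force: [-17.5, 1.5, 14.1]
finger_gap: 0.006
grasp_force: 9.0
```

```bash
python3 sk.py
```

```text
shaker xyz 28.1690347130059 -167.92799038037592 65.12302939049452 [-17.47515889   1.4555177   14.09563357]
tcp [589.3 -46.9  65.1] twist [ 0.002   0.0112 -0.0017] shift now [0. 0. 0.] after twist [0. 0. 0.]
```

>>> {"op": "play_rows", "data": {"xyz": [[-0.03,0,0],[-0.04,0,0],[-0.04,0,-0.06],[0,0,-0.08],[0,0.04,-0.08]], "twist": [[0,0.011,0],[0,0,0],[0,0,0],[0,0,0],[0,0,0]], "fingers": [0,0,0,0,0]}}

```text
time: 25.45
eef_pos: [527.4, -60.6, 195.8]
tcp_rot: [0.0, 0.999, -0.039, 0.009]
ft_force: [2.3, -0.4, 0.5]
finger_gap: 0.005
grasp_force: 0.0
```

```bash
python3 - <<'E'
from h import *
go(505,-275,200,.098)
E
```

```text
tcp [527.4 -60.6 195.8] twist [ 0.0007 -0.012  -0.1124] shift now [-0.0091  0.3592 -0.0073] after twist [-0.0722  0.352  -0.007 ]
```

>>> {"op": "play_rows", "data": {"xyz": [[0,0.05,0],[0,0.05,0],[-0.012,0.064,0],[-0.018,0.064,0],[-0.018,0.064,0]], "twist": [[0,-0.006,-0.056],[0,-0.006,-0.056],[0,0,0],[0,0,0],[0,0,0]], "fingers": [40,40,40,40,40]}}

```text
time: 25.95
eef_pos: [506.9, -242.7, 194.8]
tcp_rot: [0.002, 0.999, 0.046, 0.0]
ft_force: [-1.0, 0.0, 0.2]
finger_gap: 0.371
grasp_force: 0.0
```

>>> {"op": "play_rows", "data": {"xyz": [[-0.013,0.06,-0.005],[0,0,0],[0,0,0],[0,0,0]], "twist": [[0,0,0],[0,0,0],[0,0,0],[0,0,0]], "fingers": [40,40,40,40]}}

```text
time: 26.35
eef_pos: [502.9, -276.1, 197.5]
tcp_rot: [0.001, 0.999, 0.047, -0.0]
ft_force: [-0.3, 0.3, -0.4]
finger_gap: 0.454
grasp_force: 0.0
```

```bash
python3 - <<'E'
from h import *
b=[607,-269.5,.098];c,n=np.cos(b[2]),np.sin(b[2])
L=lambda x,y,z:[b[0]+c*x-n*y,b[1]+n*x+c*y,z]
go(505,-275,200,.098)
pw=camera_params("wrist");cv2.imwrite("pics/w9.png",read_camera("wrist")[:,:,::-1])
print(proj(pw,[L(65,50,42),L(65,-50,42),L(-55,50,42),L(-55,-50,42),L(-68,0,62),L(-80,0,69),L(-40,0,69)]).round().tolist())
E
```

```text
tcp [ 502.9 -276.1  197.5] twist [ 0.0012  0.0006 -0.0031] shift now [ 0.0037 -0.0015 -0.0042] after twist [ 0.0037 -0.0015 -0.0042]
[[229.0, 23.0], [334.0, 22.0], [235.0, 151.0], [329.0, 151.0], [282.0, 166.0], [282.0, 179.0], [282.0, 138.0]]
```

View pics/w9.png

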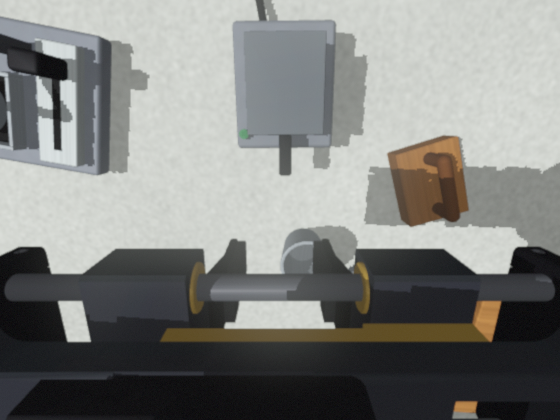

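```bash
cat > bx.py <<'E'
from h import *
import sys
b=[610.5,-272.5,.098];c,n=np.cos(b[2]),np.sin(b[2])
L=lambda x,y,z:[b[0]+c*x-n*y,b[1]+n*x+c*y,z]
P,R=pose();d=P-[b[0],b[1],0];print("box xyz",(c*d[0]+n*d[1]).round(1),(-n*d[0]+c*d[1]).round(1),d[2].round(1),sensors.observe()["ft_force"].round(1))
go(*L(*map(float,sys.argv[1:4])),.098)
E
python3 bx.py -71 0 50
```

```text
box xyz -107.4 7.3 197.5 [-0.2  0.2  0.3]
tcp [ 502.9 -275.8  197.5] twist [ 0.0012  0.0007 -0.0026] shift now [0.061  0.0114 0.2458] after twist [0.0607 0.0121 0.2458]
```

>>> {"op": "play_rows", "data": {"xyz": [[0.061,0.0118,0],[0,0,0.06],[0,0,0.06],[0,0,0.06],[0,0,0.04]], "twist": [[0.0012,0.0006,-0.003],[0,0,0],[0,0,0],[0,0,0],[0,0,0]], "fingers": [40,40,40,40,40]}}

```text
time: 26.9
eef_pos: [538.7, -278.8, 63.0]
tcp_rot: [-0.001, 0.999, 0.049, -0.001]
ft_force: [-0.5, 0.8, -0.9]
finger_gap: 0.464
grasp_force: 0.0
```

>>> {"op": "play_rows", "data": {"xyz": [[0,0,0.025],[0,0,0],[0,0,0]], "twist": [[0,0,0],[0,0,0],[0,0,0]], "fingers": [40,40,40]}}

```text
time: 27.2
eef_pos: [540.3, -280.8, 51.3]
tcp_rot: [0.001, 0.999, 0.049, 0.0]
ft_force: [0.5, -0.5, 0.7]
finger_gap: 0.459
grasp_force: 0.0
```

```bash
python3 bx.py -71 0 50
```

```text
box xyz -70.7 -1.4 51.3 [ 0.5 -0.5  0.7]
tcp [ 540.3 -280.8   51.3] twist [ 0.0007 -0.0005 -0.0006] shift now [-0.0006 -0.0024  0.0022] after twist [-0.0006 -0.0024  0.0022]
```

>>> {"op": "play_rows", "data": {"xyz": [[0,-0.002,0],[0,0,0],[0,0,0],[0,0,0],[0,0,0]], "twist": [[0,0,0],[0,0,0],[0,0,0],[0,0,0],[0,0,0]], "fingers": [40,0,0,0,0], "force": 20}}

```text
time: 27.7
eef_pos: [539.3, -280.1, 50.8]
tcp_rot: [0.0, 0.999, 0.048, -0.0]
ft_force: [0.0, 0.4, 0.5]
finger_gap: 0.183
grasp_force: 0.0
```

>>> {"op": "play_rows", "data": {"xyz": [[0,0,0],[0,0,0]], "twist": [[0,0,0],[0,0,0]], "fingers": [0,0]}}

```text
time: 27.9
eef_pos: [539.1, -278.7, 50.6]
tcp_rot: [-0.0, 0.999, 0.048, -0.001]
ft_force: [-1.1, 3.5, 3.6]
finger_gap: 0.133
grasp_force: 20.0
```

```bash
python3 bx.py -71 0 50; python3 - <<'E'
import numpy as np
t0=np.arctan2(16,-115.7);r=np.hypot(16,115.7);t=np.linspace(t0,t0-1.42,21)
print((np.diff(r*np.c_[np.cos(t),-np.sin(t)],axis=0)/600).round(4).tolist())
E
```

```text
box xyz -71.7 0.8 50.6 [-1.1  3.5  3.6]
tcp [ 539.1 -278.7   50.6] twist [-0.0006  0.0008 -0.0007] shift now [0.0011 0.0014 0.001 ] after twist [0.0011 0.0014 0.001 ]
[[0.0024, -0.0136], [0.0033, -0.0134], [0.0043, -0.0131], [0.0052, -0.0128], [0.0061, -0.0124], [0.007, -0.0119], [0.0078, -0.0114], [0.0086, -0.0108], [0.0093, -0.0102], [0.01, -0.0095], [0.0107, -0.0088], [0.0113, -0.008], [0.0118, -0.0072], [0.0123, -0.0063], [0.0127, -0.0054], [0.0131, -0.0045], [0.0133, -0.0036], [0.0136, -0.0026], [0.0137, -0.0017], [0.0138, -0.0007]]
```

>>> {"op": "play_rows", "data": {"xyz": [[0.0024,0,-0.0136],[0.0033,0,-0.0134],[0.0043,0,-0.0131],[0.0052,0,-0.0128],[0.0061,0,-0.0124]], "twist": [[0,0,0],[0,0,0],[0,0,0],[0,0,0],[0,0,0]], "fingers": [0,0,0,0,0]}}

```text
time: 28.4
eef_pos: [551.3, -277.5, 89.8]
tcp_rot: [-0.001, 0.999, 0.048, -0.001]
ft_force: [0.7, 4.8, -3.9]
finger_gap: 0.134
grasp_force: 20.0
```

>>> {"op": "play_rows", "data": {"xyz": [[0.007,0,-0.0119],[0.0078,0,-0.0114],[0.0086,0,-0.0108],[0.0093,0,-0.0102],[0.01,0,-0.0095]], "twist": [[0,0,0],[0,0,0],[0,0,0],[0,0,0],[0,0,0]], "fingers": [0,0,0,0,0]}}

```text
time: 28.9
eef_pos: [576.0, -275.0, 121.8]
tcp_rot: [-0.001, 0.999, 0.048, -0.002]
ft_force: [-2.4, 5.3, -3.7]
finger_gap: 0.135
grasp_force: 20.0
```

```bash
python3 bx.py -71 0 50
```

```text
box xyz -34.6 0.9 121.8 [-2.4  5.3 -3.7]
tcp [ 576.  -275.   121.8] twist [-0.0013  0.0029 -0.0012] shift now [-0.0602  0.0018  0.12  ] after twist [-0.0607  0.0015  0.1197]
```

>>> {"op": "play_rows", "data": {"xyz": [[0.0107,0,-0.0088],[0.0113,0,-0.008],[0.0118,0,-0.0072],[0.0123,0,-0.0063],[0.0127,0,-0.0054]], "twist": [[0,0,0],[0,0,0],[0,0,0],[0,0,0],[0,0,0]], "fingers": [0,0,0,0,0]}}

```text
time: 29.4
eef_pos: [610.8, -271.5, 143.5]
tcp_rot: [-0.001, 0.999, 0.048, -0.003]
ft_force: [-4.5, 6.5, -1.8]
finger_gap: 0.134
grasp_force: 20.0
```

>>> {"op": "play_rows", "data": {"xyz": [[0.0131,0,-0.0045],[0.0133,0,-0.0036],[0.0136,0,-0.0026],[0.0137,0,-0.0017],[0.0,0,0]], "twist": [[0,0,0],[0,0,0],[0,0,0],[0,0,0],[0,0,0]], "fingers": [0,0,0,0,0]}}

```text
time: 29.9
eef_pos: [645.2, -268.0, 151.8]
tcp_rot: [-0.001, 0.999, 0.048, -0.0]
ft_force: [-2.9, 5.4, 1.0]
finger_gap: 0.135
grasp_force: 20.0
```

```bash
python3 bx.py -71 0 50
```

```text
box xyz 35.0 1.1 151.8 [-2.9  5.4  1. ]
tcp [ 645.2 -268.   151.8] twist [-0.001   0.0005 -0.0006] shift now [-0.1766  0.0023  0.1698] after twist [-0.1767  0.0019  0.1697]
```

>>> {"op": "play_rows", "data": {"xyz": [[0,0,0],[0,0,0],[-0.04,0,0],[-0.07,0,0],[-0.055,0,0]], "twist": [[0,0,0],[0,0,0],[0,0,0],[0,0,0],[0,0,0]], "fingers": [40,40,40,0,0]}}

```text
time: 30.4
eef_pos: [544.5, -281.8, 151.5]
tcp_rot: [0.002, 0.999, 0.047, 0.0]
ft_force: [-0.1, -1.1, 0.5]
finger_gap: 0.293
grasp_force: 0.0
```

>>> {"op": "play_rows", "data": {"xyz": [[0,0,0.04],[0,0,0.06],[0,0,0.05],[0,0,0]], "twist": [[0,0,0],[0,0,0],[0,0,0],[0,0,0]], "fingers": [0,0,0,0]}}

```text
time: 30.8
eef_pos: [543.2, -280.3, 57.8]
tcp_rot: [-0.0, 0.999, 0.047, -0.003]
ft_force: [0.2, 0.1, 0.2]
finger_gap: 0.021
grasp_force: 0.0
```

```bash
python3 bx.py -3 0 60; python3 - <<'E'
from h import *
crop("side","s10.png",250,240,180,120,4)
E
```

```text
box xyz -67.7 -1.1 57.8 [0.2 0.1 0.2]
tcp [ 543.2 -280.3   57.8] twist [-0.0005  0.0042 -0.0022] shift now [ 0.1078 -0.0023 -0.0044] after twist [ 0.1078 -0.0019 -0.0037]
```

View pics/s10.png

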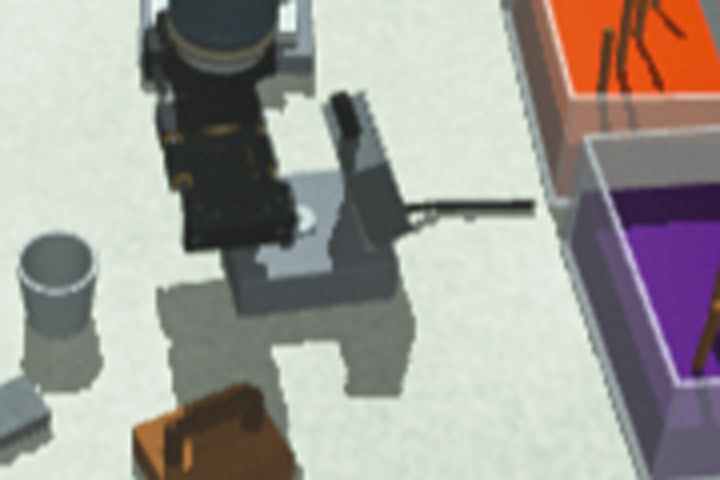

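>>> {"op": "play_rows", "data": {"xyz": [[0.05,-0.002,-0.003],[0.025,0,0],[0.02,0,0],[0.015,0,0],[0,0,0]], "twist": [[0,0.004,-0.002],[0,0,0],[0,0,0],[0,0,0],[0,0,0]], "fingers": [0,0,0,0,0]}}

```text
time: 31.35
eef_pos: [607.3, -273.3, 64.0]
tcp_rot: [0.0, 0.999, 0.049, -0.002]
ft_force: [-13.8, 1.5, 9.9]
finger_gap: 0.004
grasp_force: 7.4
```

```bash
python3 bx.py 0 0 60
```

```text
box xyz -3.2 -0.5 64.0 [-13.8   1.5   9.9]
tcp [ 607.3 -273.3   64. ] twist [ 0.0003  0.0029 -0.0002] shift now [ 0.0054 -0.0008  0.0066] after twist [ 0.0054 -0.0008  0.0066]
```

>>> {"op": "play_rows", "data": {"xyz": [[0.006,0,0.004],[0,0,0],[0,0,0]], "twist": [[0,0,0],[0,0,0],[0,0,0]], "fingers": [0,0,0]}}

```text
time: 31.65
eef_pos: [607.4, -273.3, 62.0]
tcp_rot: [0.0, 0.999, 0.048, -0.005]
ft_force: [-20.3, 1.6, 17.1]
finger_gap: 0.007
grasp_force: 12.8
```

>>> {"op": "play_rows", "data": {"xyz": [[-0.05,0,0],[-0.07,0,0],[-0.08,0,-0.03],[-0.05,0,-0.06],[0,0,-0.06]], "twist": [[0,0,0],[0,0,0],[0,0,0],[0,0,0],[0,0,0]], "fingers": [0,0,0,0,0]}}

```text
time: 32.15
eef_pos: [462.0, -288.0, 150.4]
tcp_rot: [0.001, 0.999, 0.047, 0.001]
ft_force: [1.0, -0.4, 0.0]
finger_gap: 0.007
grasp_force: 0.0
```

```bash
python3 bx.py 0 0 60; python3 - <<'E'
from h import *
b=[610.5,-272.5,.098];c,n=np.cos(b[2]),np.sin(b[2])
L=lambda x,y,z:[b[0]+c*x-n*y,b[1]+n*x+c*y,z]
p=camera_params("wrist");w=read_camera("wrist")[:,:,::-1];s=read_camera("side")[240:345,290:380,::-1]
cv2.imwrite("pics/m11.png",np.hstack([cv2.resize(w,(467,350)),cv2.resize(s,(300,350))]))
print((proj(p,[L(12,0,67),L(-12,0,67)])*467/560).round())
ps=camera_params("side");print((proj(ps,[L(12,0,67),L(-12,0,67)])-[290,240])*300/90)
E
```

```text
box xyz -149.3 -0.9 150.4 [ 1.  -0.4  0. ]
tcp [ 462.  -288.   150.4] twist [ 0.0009 -0.0018 -0.0026] shift now [ 0.2484 -0.0027  0.1514] after twist [ 0.2488 -0.0015  0.1507]
[[231.   2.]
 [231.  33.]]
[[130.54892004 164.18920036]
 [103.86777692 167.32229097]]
```

View pics/m11.png

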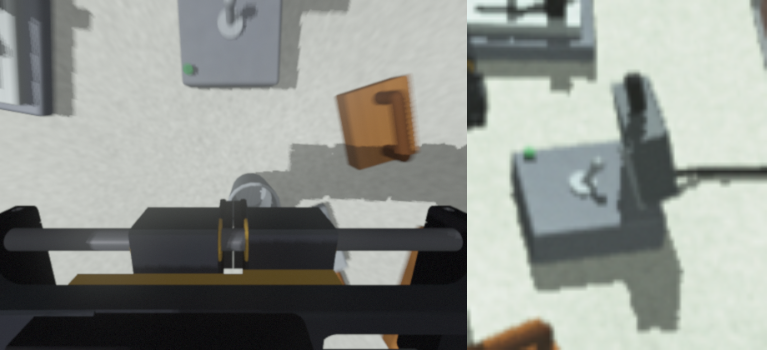

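>>> {"op": "play_rows", "data": {"xyz": [[-0.02,0.05,-0.06],[-0.03,0.07,0],[-0.03,0.07,0],[-0.03,0.07,0],[0,0,0]], "twist": [[0,0,0],[0,0,0],[0,0,0],[0,0,0],[0,0,0]], "fingers": [0,0,0,0,0]}}

```text
time: 32.75
eef_pos: [412.4, -456.3, 185.4]
tcp_rot: [0.003, 0.999, 0.044, 0.003]
ft_force: [-0.3, -0.2, 0.1]
finger_gap: 0.005
grasp_force: 0.0
```

```bash
python3 - <<'E'
from h import *
t0=sensors.observe()["time"]
for i in range(150): a=read_camera("side")
print(t0,sensors.observe()["time"],pose()[0])
E
```

```text
32.75 40.25 [ 416.17820243 -447.78220036  184.74709823]
```

>>> {"op": "play_rows", "data": {"xyz": [[0,0,0],[0,0,0],[0,0,0],[0,0,0],[0,0,0]], "twist": [[0,0,0],[0,0,0],[0,0,0],[0,0,0],[0,0,0]], "fingers": [0,0,0,0,0]}}

```text
time: 40.75
eef_pos: [416.2, -447.8, 184.8]
tcp_rot: [0.0, 0.999, 0.05, 0.003]
ft_force: [-0.9, 0.3, 0.2]
finger_gap: 0.004
grasp_force: 0.0
```

>>> {"op": "play_rows", "data": {"xyz": [[0,0,0],[0,0,0],[0,0,0],[0,0,0],[0,0,0]], "twist": [[0,0,0],[0,0,0],[0,0,0],[0,0,0],[0,0,0]], "fingers": [0,0,0,0,0]}}

```text
time: 41.25
eef_pos: [416.2, -447.8, 184.8]
tcp_rot: [0.0, 0.999, 0.05, 0.003]
ft_force: [-0.3, -0.3, -0.8]
finger_gap: 0.003
grasp_force: 0.0
```

>>> {"op": "play_rows", "data": {"xyz": [[0,0,0],[0,0,0],[0,0,0],[0,0,0],[0,0,0]], "twist": [[0,0,0],[0,0,0],[0,0,0],[0,0,0],[0,0,0]], "fingers": [0,0,0,0,0]}}

```text
time: 41.75
eef_pos: [416.2, -447.8, 184.7]
tcp_rot: [0.0, 0.999, 0.05, 0.003]
ft_force: [-0.5, 0.1, 0.3]
finger_gap: 0.005
grasp_force: 0.0
```

>>> {"op": "play_rows", "data": {"xyz": [[0,0,0],[0,0,0],[0,0,0],[0,0,0],[0,0,0]], "twist": [[0,0,0],[0,0,0],[0,0,0],[0,0,0],[0,0,0]], "fingers": [0,0,0,0,0]}}

```text
time: 42.25
eef_pos: [416.2, -447.8, 184.8]
tcp_rot: [0.0, 0.999, 0.05, 0.003]
ft_force: [0.4, 0.4, -1.1]
finger_gap: 0.005
grasp_force: 0.0
```

>>> {"op": "play_rows", "data": {"xyz": [[0,0,0],[0,0,0],[0,0,0],[0,0,0],[0,0,0]], "twist": [[0,0,0],[0,0,0],[0,0,0],[0,0,0],[0,0,0]], "fingers": [0,0,0,0,0]}}

```text
time: 42.75
eef_pos: [416.2, -447.8, 184.7]
tcp_rot: [0.0, 0.999, 0.05, 0.003]
ft_force: [-0.7, 0.3, -0.5]
finger_gap: 0.01
grasp_force: 0.0
```

>>> {"op": "play_rows", "data": {"xyz": [[0,0,0],[0,0,0],[0,0,0],[0,0,0],[0,0,0]], "twist": [[0,0,0],[0,0,0],[0,0,0],[0,0,0],[0,0,0]], "fingers": [0,0,0,0,0]}}

```text
time: 43.25
eef_pos: [416.2, -447.8, 184.8]
tcp_rot: [0.0, 0.999, 0.05, 0.003]
ft_force: [0.5, -0.6, 0.7]
finger_gap: 0.005
grasp_force: 0.0
```

>>> {"op": "play_rows", "data": {"xyz": [[0,0,0],[0,0,0],[0,0,0],[0,0,0],[0,0,0]], "twist": [[0,0,0],[0,0,0],[0,0,0],[0,0,0],[0,0,0]], "fingers": [0,0,0,0,0]}}

```text
time: 43.75
eef_pos: [416.2, -447.8, 184.8]
tcp_rot: [0.0, 0.999, 0.05, 0.003]
ft_force: [1.0, 0.9, 0.1]
finger_gap: 0.003
grasp_force: 0.0
```

>>> {"op": "play_rows", "data": {"xyz": [[0,0,0],[0,0,0],[0,0,0],[0,0,0],[0,0,0]], "twist": [[0,0,0],[0,0,0],[0,0,0],[0,0,0],[0,0,0]], "fingers": [0,0,0,0,0]}}

```text
time: 44.25
eef_pos: [416.2, -447.8, 184.8]
tcp_rot: [0.0, 0.999, 0.05, 0.003]
ft_force: [0.2, -0.3, 0.4]
finger_gap: 0.004
grasp_force: 0.0
```

```bash
python3 - <<'E'
from h import *
t=read_camera("top")[150:250,195:395,::-1];s=read_camera("side")[165:325,230:390,::-1]
cv2.imwrite("pics/f.png",np.vstack([cv2.resize(t,(600,300),interpolation=cv2.INTER_CUBIC),cv2.resize(np.hstack([s[:80],s[80:]]),(600,150*2)[:2],interpolation=cv2.INTER_CUBIC)]))
S=[575,122.8,-.082];c,n=np.cos(S[2]),np.sin(S[2]);p=camera_params("top");g=np.deg2rad(141)
L=lambda x,y,z:[S[0]+c*x-n*y-2.4,S[1]+n*x+c*y,z]
print(((proj(p,[L(0,76,100),L(0,-70,100),L(0,-54,100),L(0,120,111),L(0,-120,111),L(47,-165,83)])-[195,150])*3).round().tolist(),sensors.observe()["time"])
E
```

```text
[[82.0, 111.0], [217.0, 119.0], [202.0, 118.0], [39.0, 107.0], [264.0, 121.0], [307.0, 83.0]] 44.35
```

View pics/f.png

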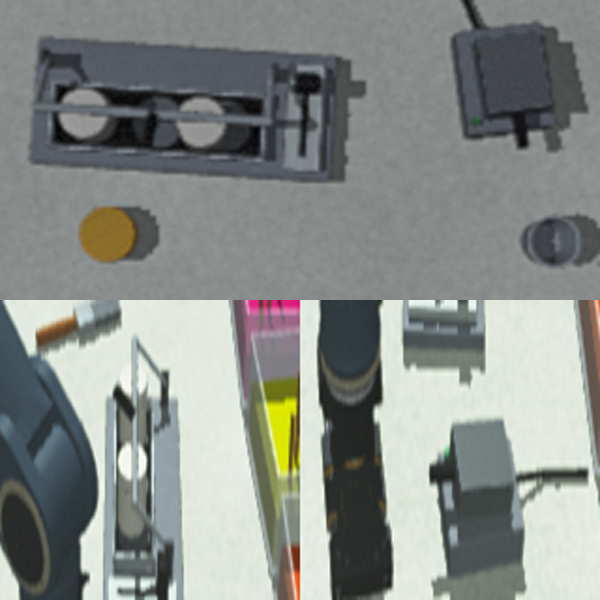

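```bash
python3 - <<'E'
from h import *
S=[575,122.8,-.082];c,n=np.cos(S[2]),np.sin(S[2]);T=camera_params("top");D=camera_params("side")
def tri(a,b):
    A=[];M=[]
    for p,u in((T,a),(D,b)):
        o=ray(p,u,0);d=ray(p,u,100)-o;d/=np.linalg.norm(d);Q=np.eye(3)-np.outer(d,d);A.append(Q);M.append(Q@o)
    X=np.linalg.solve(sum(A),sum(M));d=X-[S[0],S[1],0];return (c*d[0]+n*d[1]).round(1),(-n*d[0]+c*d[1]).round(1),X[2].round(1)
print(tri((195+201.5/3,150+121.5/3),(230+131/1.875,165+162/3.75)),tri((195+84/3,150+113/3),(230+132/1.875,165+78/3.75)))
# raw zoom of pot B from the wrist-free side view
t=read_camera("top")[165:215,200:290,::-1];s=read_camera("side")[180:245,270:330,::-1]
cv2.imwrite("pics/g.png",np.hstack([cv2.resize(t,(450,250),interpolation=cv2.INTER_CUBIC)[:250],cv2.resize(s,(231,250),interpolation=cv2.INTER_CUBIC)]))
P=lambda y,z:[S[0]-n*y,S[1]+c*y,z]
print("side bottoms",((proj(D,[P(-54,100),P(-54,30),P(-54-27,30),P(-70,30)])-[270,180])*3.85).round().tolist())
E
```

```text
(np.float64(-6.0), np.float64(-53.4), np.float64(99.6)) (np.float64(-4.0), np.float64(73.4), np.float64(101.0))
side bottoms [[122.0, 109.0], [120.0, 168.0], [120.0, 188.0], [120.0, 180.0]]
```

View pics/g.png

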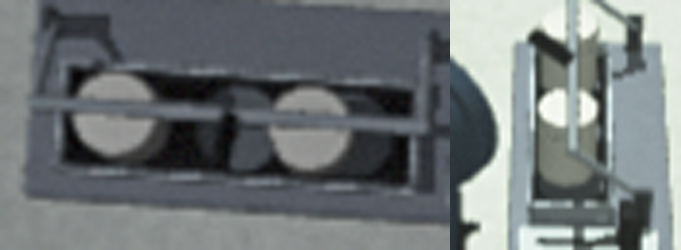

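>>> {"op": "play_rows", "data": {"xyz": [[0,0,0],[0,0,0],[0,0,0],[0,0,0],[0,0,0]], "twist": [[0,0,0],[0,0,0],[0,0,0],[0,0,0],[0,0,0]], "fingers": [0,0,0,0,0]}}

```text
time: 44.95
eef_pos: [416.2, -447.8, 184.7]
tcp_rot: [0.0, 0.999, 0.05, 0.003]
ft_force: [1.0, -0.0, 0.7]
finger_gap: 0.006
grasp_force: 0.0
```

>>> {"op": "play_rows", "data": {"xyz": [[0,0,0],[0,0,0],[0,0,0],[0,0,0],[0,0,0]], "twist": [[0,0,0],[0,0,0],[0,0,0],[0,0,0],[0,0,0]], "fingers": [0,0,0,0,0]}}

```text
time: 45.45
eef_pos: [416.2, -447.8, 184.8]
tcp_rot: [0.0, 0.999, 0.05, 0.003]
ft_force: [0.9, 0.7, 0.5]
finger_gap: 0.001
grasp_force: 0.0
```

>>> {"op": "play_rows", "data": {"xyz": [[0,0,0],[0,0,0],[0,0,0],[0,0,0],[0,0,0]], "twist": [[0,0,0],[0,0,0],[0,0,0],[0,0,0],[0,0,0]], "fingers": [0,0,0,0,0]}}

```text
time: 45.95
eef_pos: [416.2, -447.8, 184.8]
tcp_rot: [0.0, 0.999, 0.05, 0.003]
ft_force: [0.2, 0.2, 0.5]
finger_gap: 0.006
grasp_force: 0.0
```

>>> {"op": "play_rows", "data": {"xyz": [[0,0,0],[0,0,0],[0,0,0],[0,0,0],[0,0,0]], "twist": [[0,0,0],[0,0,0],[0,0,0],[0,0,0],[0,0,0]], "fingers": [0,0,0,0,0]}}

```text
time: 46.45
eef_pos: [416.2, -447.8, 184.8]
tcp_rot: [0.0, 0.999, 0.05, 0.003]
ft_force: [-0.2, 0.0, 0.3]
finger_gap: 0.007
grasp_force: 0.0
```

```bash
python3 -c "
from rig import env
print(env.hand_in())"
```

```text
the job is handed in; nothing more can be done
None
```

Handed in at about 46 s with no verdict returned: by the final images and push forces, both pots stand upright in the tray under the shut bail, the lock is at its far stop, the toggle is flipped and its cover has dropped shut; pot two shifted about 14 mm along the tray after placing but stayed within limits.

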